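# Torque a clamp nut until the click wrench gives

### The arm

A 6-joint arm with a two-finger parallel gripper is mounted at the origin on the work surface; the furniture and walls round the work are solid. World frame = base frame: x ahead of the robot, y to its left, z up, the work surface at z = 0. Lengths are in m, angles in rad, forces in N, time in s.
With the tool pointing down it reaches from about 0.25 to 0.775 m from the base axis. Payload 4 kg.
Tool frame: the origin (TCP) lies on the centre line of the jaws, within the pads' length; the fingertips stand 17 mm ahead of it and the grasp point (between the pads) lies 2 mm behind it; z points along the fingers, y is the line along which they close (so a half turn about z gives the same grasp; the last joint's range is limited). The gripper opens to 94 mm and grips with 3 to 60 N. Pads are 16 mm wide; open, the fingers measure 119 mm over their backs; the gripper's body (75 mm by 177 mm) begins 78 mm behind the grasp point.
Start: joints at [-1.421, 0.087, 1.371, -0, 1.684, -0.103], TCP at [0.138, -0.533, 0.223] pointing down, gripper open.
Joint ranges: [-3.1, 3.1], [-0.76, 2.03], [0.27, 2.55], [-1.08, 4.22], [0.17, 2.65], [-2.57, 2.57]. Speed limits (rad/s): [2.79, 2.79, 3.14, 3.14, 3.14, 3.14].

### API

Orientations are given as [roll, pitch, yaw] about the fixed x, y, z axes, in that order (R = Rz(yaw) Ry(pitch) Rx(roll)).
In Python, from bench import robot gives the robot as it stands.
- The arm moves only by the tool servo_tool, never from a script. Its argument "plan" is a list of rows, each a list of 7 numbers: the shift along the tool's x, y, z normalised to -1 to 1, where 1 is 0.1 m, then the turn, a rotation vector about the tool's x, y, z normalised to -1 to 1, where 1 is pi/2 rad, then the finger opening in mm, from 0 to 94. In form: [[x, y, z, ax, ay, az, gripper], ...]. A call has 1 to 12 rows; each row is the pose to reach, as a shift and turn from the pose commanded when the call began, along the tool's axes at that moment; what a row does not reach only later rows make up. A row lasts 1/12 s, in which the tool goes at most 41.7 mm and 7.16 degrees, less where a joint would pass 70% of its speed; a pose out of reach is approached as far as the arm can. A call with a number of a shift or a turn outside -1 to 1 is refused whole. A call with a gripper value outside its range is refused whole. The fingers move at their own pace and stop on an object; the grip force is fixed at half the most. Time passes only in rows, so rows that repeat a pose let the fingers close. It gives the time, the measured TCP pose, the force, the opening and the grip force at its end, in the units of the state.
- robot.get_obs(): the state, without advancing time (a new reading comes with each control period).
- robot.snapshot(name): name is "scene" or "top" or "wrist"; returns the picture (420x560x3 uint8, red, green, blue); there is no depth.
- robot.camera_params(name): a dict with "camera_matrix" (3x3 intrinsics, pixels), "rvec" (rotation vector, rad) and "tvec" (3), from world to camera coordinates, as OpenCV has them; the wrist camera has in their place "tool_from_camera" (4x4, takes a point from camera to tool coordinates, whose origin is the TCP and whose axes are the flange's). Camera axes: x right, y down, z forward; pixel columns grow to the right and rows downward; lengths in m; the calibration is good to about 2 mm. A picture is of the moment at which its call begins: read the wrist's pose just before it. camera_params takes no time and is no camera call.
- robot.close_job(): hands the job in; it is judged then, once.
Trained networks look in the newest picture that a camera, given by its name, has taken for a name from the list of things; names that differ only in an ending like _2 or _b are one class to them, and where a whole thing is asked for, a point or a joint stands for the part that bears it (a point fixed in the world has none). Each returns a list of dicts, best first, with "conf" (0 to 1); they miss things now and then, are a little off and sometimes report something else, mostly with a low value. They report only what shows in the picture. A call takes as long as a camera call.
- robot.find_in(thing, camera): "extent" ([centre column, centre row, width, height] in pixels, round what is visible of it).
The state is a dict: "time": time; "joint_positions": joint angles; "qvel": joint speeds; "joint_torque": joint torques, N m; "tool_pos": TCP position; "ee_rot": TCP orientation; "wrist_force": force on the tool from outside, world axes, zero at the start; "wrist_torque": the same for the moment, N m; "width": finger opening in m; "finger_force": force on a finger pad.
Only numpy, scipy, OpenCV 4.12 (cv2) and the standard library are available. Lean on these libraries where they do the work, as an engineer would, in place of code of your own. Each camera call takes 0.05 s, during which the arm holds its last target. There are 200 camera calls.

### The job

Take the click wrench from its stand and fit its hexagon socket fully down over the nut of the strap clamp, then turn the handle clockwise (seen from above) until the nut is tight and the wrench clicks, that is, its handle gives way at the set torque. Stop as soon as it has given, without pulling on through the rest of its small free travel, then let go and leave the wrench sitting on the tight nut without turning the nut back. Leave the other things on the bench alone.

Things in the scene. Friction and masses are not known exactly. Their poses are not given: they have to be found in the camera images.
- wrench: Click-type torque wrench, bare steel, about 250 g, 250 mm long, 26 mm high, lying on the stand the way up it is used. Origin: on the axis of its socket at the underside of the head (72 mm across). z up along that axis; the handle runs along -x: a straight bar 22 mm square (z 4 to 26 mm) from x = -65 to -173 mm, then a round knob 25 mm across to x = -213 mm.
- handle_grip (a point): Middle of the thin black rubber sleeve (62 mm long, 23 mm square) on the wrench handle, in the centre of the bar: x = -125 mm, z = 15 mm of the wrench, axes as the wrench's. The place to hold it, near its centre of mass.
- socket (a point): Centre of the socket at the underside of the wrench head (the wrench's origin); it meets nut_foot when fully seated. The hexagon hole is 41.6 mm across flats, 26 mm deep, open above and below; two of its corners point along +x and -x of the wrench (joint not given).
- wrench_head: Socket insert of the wrench, held to the handle by a sprung breakaway joint about the socket axis: rigid up to 1.1 N m (at the sleeve 6 to 9 N sideways, by how it is held), then the handle gives clockwise over the still insert and the push stays nearly level. A give of 0.08 rad is the click; past 0.2 rad is overpulled; hard end 0.27. It springs back when let go. Origin and axes: the wrench's at rest.
- click_mark (a point): Scribed line on top of the socket insert, 30 mm out along +x of the wrench when the joint has not given; axes as the insert's. As the handle gives, the mark moves towards +y of the wrench, 3 mm for each 0.1 rad.
- nut_foot (a point): Centre of the foot of the nut, on the 64 mm washer of the strap clamp, 95 mm above the bench; axes as the fixture's. The nut is a steel hexagon 40 mm across flats, 26 mm high, its top 4 mm tapered; a 16 mm stud stands 4 mm out of it.
- nut_mark (a point): Scribed line at a corner of the nut's top, 20 mm from its axis; x points outward through that corner, z up. The wrench fits when its yaw is the nut's plus a multiple of 60 degrees, with some 4 degrees of play either way. The nut turns clockwise against a light drag (0.25 N m) until it comes hard up; how far differs and cannot be seen: 0.2 to 0.45 rad.
- fixture: Strap clamp on a base plate 130 x 84 x 14 mm, fixed to the bench: a strap 128 x 46 mm along its x axis lies on an aluminium block and a heel block, its top 90 mm above the bench, with washer, stud and nut in the middle. Origin: under the nut's axis on the bench.
- stand: Dark metal stand, fixed, that carries the wrench: foot 76 x 70 mm, post, 14 mm wide cross bar (top 94 mm above the bench) and two open black saddles 12 mm long, 34 mm wide, 55 mm (head side) and 40 mm (knob side) from the sleeve's middle, lips up to 114 mm. Lift the wrench straight up out of it. Origin: on the bench under the sleeve; x along the wrench.
- pliers_lying: Pliers lying on the bench, 91 x 163 x 12 mm; a bystander. Origin: centre of its underside.
- hex_bolt: Bolt 60 mm tall standing on its head; a bystander. Origin: centre of its underside.
- tape_measure: Tape measure 97 x 78 x 38 mm; a bystander. Origin: centre of its underside.

How it is judged:
On the way, in this order (a step that is already met when the one before it is completed fails the run):
1. the wrench's socket is fully down over the nut (horizontal distance between socket and nut_foot below 0.004 m and z of socket in the frame of nut_foot below 0.005 m and angle between wrench's own z axis and vertical below 0.15 rad), for 0.2 s.
2. with the socket down on the nut, the wrench's breakaway joint gives by 0.08 rad or more (y of click_mark in the frame of wrench above 0.0024 m and horizontal distance between socket and nut_foot below 0.004 m and z of socket in the frame of nut_foot below 0.006 m), for 0.02 s.
At the end, for the whole second after the job is handed in: The wrench rests, let go, on the nut (socket centre within 5 mm of the nut's axis and 7 mm of its foot, tilted less than 0.2 rad), its breakaway joint has sprung back (to within 0.04 rad), and the nut is still tight (not turned back by more than 0.14 rad) (horizontal distance between socket and nut_foot below 0.005 m and z of socket in the frame of nut_foot below 0.007 m and angle between wrench's own z axis and vertical below 0.2 rad and y of click_mark in the frame of wrench below 0.0012 m and y of nut_mark in the frame of fixture below -0.0018 m and linear speed of wrench below 0.02 m/s); the robot touches nothing.
It fails at once if the wrench is pulled on far past its click (its joint gives by more than 0.2 rad) (y of click_mark in the frame of wrench above 0.006 m).
It fails at once if a bystander (pliers, standing bolt, tape measure) is pushed by more than 30 mm or the bolt is knocked over (distance of any of pliers_lying, hex_bolt, tape_measure from where it was at the start of the episode above 0.03 m or angle between hex_bolt's own z axis and vertical above 0.5 rad).
It also fails if it takes over 69 s, if anything falls off the work surface, if the arm or the gripper's body presses on something with over 40 N, if the wrist force passes 120 N, or if a joint passes its speed limit or range.

## Working session

There is one attempt and no reset: what is moved stays moved. The work goes in short steps, Python scripts to look and compute and a tool call to move; the robot and the scene stay as the last step left them, time stands still between calls to the robot, and variables do not carry over. Pictures are saved under pics/ and viewed, at most 10 in all, crops included, and the job is handed in when it is done.

Besides the shell and the picture viewer there is one more tool, called after "Emit:" by a JSON object that holds its "fn" and its "kwargs". servo_tool: Moves the arm, as the interface text tells. Scaled input: -1 to 1 covers 0.1 m each way for a shift and pi/2 rad each way for a turn. Its arguments: {"type":"object","properties":{"plan":{"type":"array","items":{"type":"array","items":{"type":"number"}}}},"required":["plan"]}

```bash
mkdir -p pics; cat > h.py <<'E'
import numpy as np, cv2
from scipy.spatial.transform import Rotation as R
from bench import robot
def snap(cam,fn=None):
    o=robot.get_obs(); im=robot.snapshot(cam)
    if fn: cv2.imwrite('pics/'+fn,im[:,:,::-1])
    return o,im
def ray(cam,uv,o=None):
    p=robot.camera_params(cam);K=np.array(p['camera_matrix'])
    d=np.linalg.solve(K,[uv[0],uv[1],1.])
    if cam=='wrist':
        T=np.array(p['tool_from_camera']);Rt=R.from_euler('xyz',o['ee_rot']).as_matrix()
        return Rt@T[:3,3]+o['tool_pos'],Rt@T[:3,:3]@d
    Rm=cv2.Rodrigues(np.array(p['rvec'],float))[0]
    return -Rm.T@np.array(p['tvec']).ravel(),Rm.T@d
def atz(cam,uv,z,o=None):
    c,d=ray(cam,uv,o); return c+d*(z-c[2])/d[2]
E
python3 - <<'E'
from h import *
np.set_printoptions(precision=4,suppress=True)
a=[]
for c in ['top','scene']:
    o,im=snap(c,c+'0.png');a.append(im)
    for t,z in [('wrench',.12),('handle_grip',.12),('wrench_head',.12),('nut_mark',.121),('fixture',.09),('stand',.1),('pliers_lying',0.01),('hex_bolt',.06),('tape_measure',.04)]:
        for r in robot.find_in(t,c)[:1]: print(c,t,r['conf'],r['extent'],atz(c,r['extent'][:2],z))
print(o['tool_pos'],o['ee_rot'],o['time'],robot.camera_params('wrist')['tool_from_camera'],robot.camera_params('wrist')['camera_matrix'])
E
```

```text
top wrench 0.81 [227.8, 220.0, 123.1, 31.4] [0.4386 0.0838 0.12  ]
top handle_grip 0.79 [226.9, 221.2, 118.4, 34.7] [0.436  0.0856 0.12  ]
top wrench_head 0.55 [267.6, 224.0, 34.3, 27.8] [ 0.4306 -0.0003  0.12  ]
top nut_mark 0.74 [365.4, 160.2, 27.1, 17.6] [ 0.5708 -0.2098  0.121 ]
top fixture 0.96 [360.6, 167.1, 45.1, 65.6] [ 0.5633 -0.204   0.09  ]
top stand 0.79 [216.0, 233.1, 49.8, 31.1] [0.4129 0.1106 0.1   ]
top pliers_lying 0.89 [323.4, 250.8, 70.4, 25.4] [ 0.3838 -0.1264  0.01  ]
top hex_bolt 0.66 [381.9, 263.0, 10.9, 14.7] [ 0.3537 -0.2512  0.06  ]
top tape_measure 0.57 [190.7, 272.6, 31.2, 42.3] [0.331  0.1726 0.04  ]
scene wrench 0.58 [235.9, 240.6, 125.2, 58.0] [0.4099 0.1044 0.12  ]
scene handle_grip 0.96 [237.9, 239.4, 122.5, 67.1] [0.4111 0.0994 0.12  ]
scene wrench_head 0.81 [277.4, 218.9, 38.6, 17.1] [0.4275 0.0003 0.12  ]
scene nut_mark 0.57 [310.0, 176.4, 17.4, 16.5] [ 0.5417 -0.1855  0.121 ]
scene fixture 0.68 [312.1, 200.1, 51.7, 66.6] [ 0.4978 -0.1505  0.09  ]
scene stand 0.81 [229.1, 271.6, 59.5, 73.1] [0.364  0.1519 0.1   ]
scene pliers_lying 0.67 [321.3, 271.8, 32.0, 25.0] [ 0.3746 -0.0584  0.01  ]
scene hex_bolt 0.18 [229.4, 271.9, 60.1, 72.2] [0.4199 0.1151 0.06  ]
scene tape_measure 0.91 [231.1, 329.4, 40.1, 47.9] [0.3097 0.1913 0.04  ]
[ 0.1376 -0.5325  0.2225] [3.1416 0.     0.2528] 0.5 [[-0.0004 -0.9619 -0.2735  0.0791]
 [ 1.     -0.0005  0.0003 -0.0001]
 [-0.0004 -0.2735  0.9619 -0.1621]
 [ 0.      0.      0.      1.    ]] [[316.0435   0.     273.0635]
 [  0.     316.0435 203.0031]
 [  0.       0.       1.    ]]
```

View pics/top0.png

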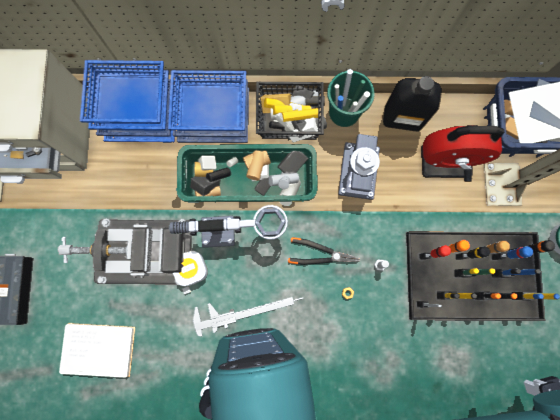

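View pics/scene0.png

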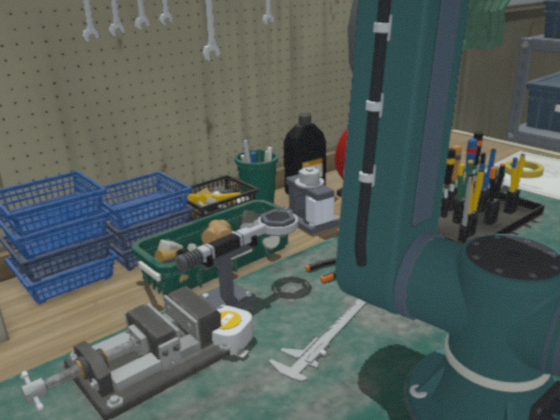

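The top view shows the wrench lying with its knob at about (173,226) and its head at about (270,222). That puts the handle along +y. The nut is at about (365,160), and the bolt at (381,265) and pliers at (320,252) are nearby. The scene view agrees, though the arm hides part of it. I'll look at the nut first with the wrist camera.

Emit:
{"fn": "servo_tool", "kwargs": {"plan": [[1, -1, -0.3, 0, 0, -0.839, 94], [1, -1, -0.3, 0, 0, -0.839, 94], [1, -1, -0.3, 0, 0, -0.839, 94], [1, -1, -0.3, 0, 0, -0.839, 94], [1, -1, -0.3, 0, 0, -0.839, 94], [1, -1, -0.3, 0, 0, -0.839, 94], [1, -1, -0.3, 0, 0, -0.839, 94], [1, -1, -0.3, 0, 0, -0.839, 94], [1, -1, -0.3, 0, 0, -0.839, 94], [1, -1, -0.3, 0, 0, -0.839, 94], [1, -1, -0.3, 0, 0, -0.839, 94], [1, -1, -0.3, 0, 0, -0.839, 94]]}}

```text
time: 2.0
tool_pos: [0.2094, -0.4107, 0.2526]
ee_rot: [3.142, 0.0, 1.572]
wrist_force: [0.3, -0.5, -0.3]
width: 0.0939
finger_force: 0.0
```

Emit:
{"fn": "servo_tool", "kwargs": {"plan": [[0.5, 0.9, 0, 0, 0, 0, 94], [0.5, 0.9, 0, 0, 0, 0, 94], [0.5, 0.9, 0, 0, 0, 0, 94], [0.5, 0.9, 0, 0, 0, 0, 94]]}}

```text
time: 2.33
tool_pos: [0.302, -0.3589, 0.2526]
ee_rot: [3.14, -0.001, 1.574]
wrist_force: [-0.9, 0.1, 0.5]
width: 0.0936
finger_force: 0.0
```

Emit:
{"fn": "servo_tool", "kwargs": {"plan": [[0.5, 0.9, 0, 0, 0, 0, 94], [0.5, 0.9, 0, 0, 0, 0, 94], [0.5, 0.9, 0, 0, 0, 0, 94], [0.5, 0.9, 0, 0, 0, 0, 94]]}}

```text
time: 2.67
tool_pos: [0.3915, -0.3093, 0.2522]
ee_rot: [3.141, -0.001, 1.573]
wrist_force: [-0.5, 0.3, 0.2]
width: 0.094
finger_force: 0.0
```

Emit:
{"fn": "servo_tool", "kwargs": {"plan": [[0.5, 0.9, 0, 0, 0, 0, 94], [0.5, 0.9, 0, 0, 0, 0, 94], [0.5, 0.9, 0, 0, 0, 0, 94], [0.5, 0.9, 0, 0, 0, 0, 94]]}}

```text
time: 3.0
tool_pos: [0.481, -0.2599, 0.2518]
ee_rot: [-3.141, -0.001, 1.573]
wrist_force: [-0.7, -0.7, -0.2]
width: 0.0939
finger_force: 0.0
```

Emit:
{"fn": "servo_tool", "kwargs": {"plan": [[0.5, 0.9, 0, 0, 0, 0, 94], [0.5, 0.9, 0, 0, 0, 0, 94], [0.5, 0.9, 0, 0, 0, 0, 94], [0.5, 0.9, 0, 0, 0, 0, 94], [0.5, 0.9, 0, 0, 0, 0, 94]]}}

```text
time: 3.42
tool_pos: [0.5685, -0.212, 0.252]
ee_rot: [-3.14, 0.001, 1.57]
wrist_force: [-0.4, 0.5, -0.1]
width: 0.094
finger_force: 0.0
```

```bash
python3 - <<'E'
from h import *
np.set_printoptions(precision=4,suppress=True)
o,im=snap('wrist','nut1.png')
print(o['tool_pos'],o['ee_rot'],o['time'],o['wrist_force'])
for t,z in [('nut_mark',.121),('fixture',.09)]:
    for r in robot.find_in(t,'wrist')[:1]: print(t,r['conf'],r['extent'],atz('wrist',r['extent'][:2],z,o))
E
```

```text
[ 0.5685 -0.212   0.252 ] [-3.1395  0.0009  1.5698] 3.4167 [-0.4408  0.4759 -0.0541]
nut_mark 0.72 [281.2, 199.1, 40.5, 45.5] [ 0.5754 -0.212   0.121 ]
fixture 0.91 [282.2, 181.7, 124.0, 84.8] [ 0.5771 -0.2016  0.09  ]
```

View pics/nut1.png

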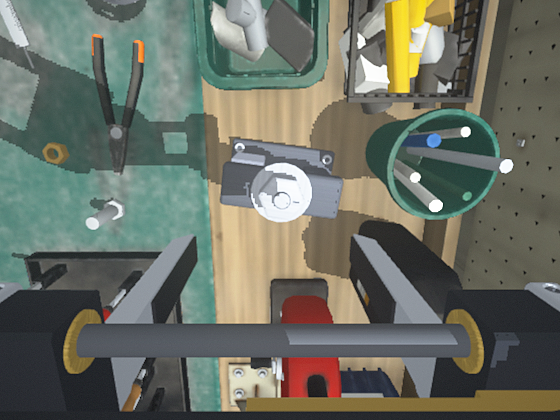

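The nut shows at about (282,200) on its washer, with the bolt at (103,213). The tall green cup is to the right at about (435,160), and the bin edge is at y<85. Next I'll enlarge a crop of the nut.

```bash
python3 - <<'E'
from h import *
im=cv2.imread('pics/nut1.png')[160:240,240:330]
im=cv2.convertScaleAbs(im,alpha=1.0)
im=cv2.LUT(im,np.array([255*(i/255)**2.5 for i in range(256)],np.uint8))
cv2.imwrite('pics/nut1c.png',cv2.resize(im,None,fx=7,fy=7,interpolation=cv2.INTER_CUBIC))
E
```

```text
(no output)
```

View pics/nut1c.png

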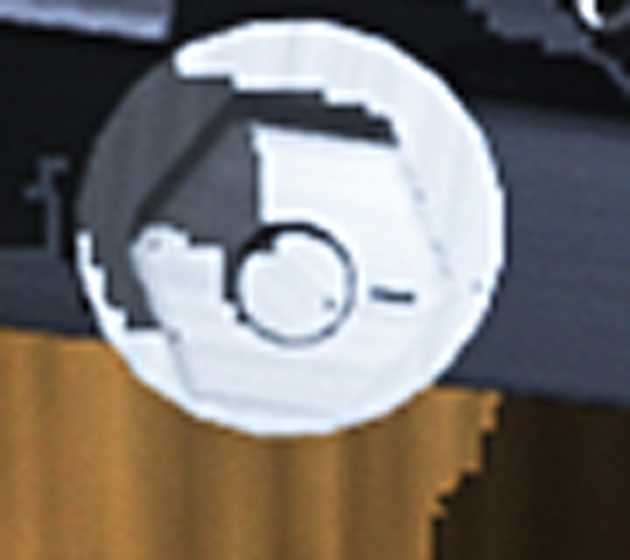

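The crop shows the stud top at about (292,283), the scribed mark at (372..415, 293..298), and the left and right corners at (135,240) and (450,285). The nut's yaw is therefore about -8°. I'll work that out properly and move over the wrench.

```bash
python3 - <<'E'
from h import *
np.set_printoptions(precision=4,suppress=True)
o=robot.get_obs()
f=lambda u,v,z:atz('wrist',(240+(u+.5)/7-.5,160+(v+.5)/7-.5),z,o)
cs=np.array([f(*c,.1175) for c in [(135,240),(245,122),(395,143),(450,285),(357,408),(190,395)]])
print(cs,cs.mean(0))
for i in range(3):
    d=cs[(i+3)%6]-cs[i]; print(np.degrees(np.arctan2(d[1],d[0])),np.linalg.norm(d))
s=f(292,283,.125); m=f(394,295.5,.121); a=f(372,293,.121);b=f(415,298,.121)
print('stud',s,'mark',m,np.degrees(np.arctan2(*(m-s)[1::-1])),np.degrees(np.arctan2(*(b-a)[1::-1])))
w=[f(u,v,.095) for u,v in[(78,230),(503,230),(300,18),(285,436)]]; print('washer',w)
E
```

```text
[[ 0.5535 -0.2083  0.1175]
 [ 0.5688 -0.1917  0.1175]
 [ 0.5893 -0.1947  0.1175]
 [ 0.5973 -0.2149  0.1175]
 [ 0.5846 -0.233   0.1175]
 [ 0.5609 -0.2309  0.1175]] [ 0.5757 -0.2123  0.1175]
-8.583357779188528 0.044341218191330294
-69.0419075584188 0.044174401514532356
-128.08066255273658 0.04604734633296695
stud [ 0.5751 -0.2125  0.125 ] mark [ 0.5893 -0.2154  0.121 ] -11.70129784996042 -7.0574641751500256
washer [array([ 0.5439, -0.2125,  0.095 ]), array([ 0.6073, -0.2127,  0.095 ]), array([ 0.5769, -0.1809,  0.095 ]), array([ 0.5749, -0.2451,  0.095 ])]
```

Emit:
{"fn": "servo_tool", "kwargs": {"plan": [[0.78, -0.35, 0, 0, 0, 0, 94], [0.78, -0.35, 0, 0, 0, 0, 94], [0.78, -0.35, 0, 0, 0, 0, 94], [0.78, -0.35, 0, 0, 0, 0, 94]]}}

```text
time: 3.9
tool_pos: [0.5329, -0.1323, 0.2536]
ee_rot: [3.14, 0.001, 1.571]
wrist_force: [-0.2, 0.9, 0.8]
width: 0.0939
finger_force: 0.0
```

Emit:
{"fn": "servo_tool", "kwargs": {"plan": [[0.78, -0.35, 0, 0, 0, 0, 94], [0.78, -0.35, 0, 0, 0, 0, 94], [0.78, -0.35, 0, 0, 0, 0, 94], [0.78, -0.35, 0, 0, 0, 0, 94]]}}

```text
time: 4.23
tool_pos: [0.4991, -0.055, 0.2535]
ee_rot: [3.139, 0.001, 1.571]
wrist_force: [0.1, -1.0, 0.1]
width: 0.0938
finger_force: 0.0
```

Emit:
{"fn": "servo_tool", "kwargs": {"plan": [[0.78, -0.35, 0, 0, 0, 0, 94], [0.78, -0.35, 0, 0, 0, 0, 94], [0.78, -0.35, 0, 0, 0, 0, 94], [0.78, -0.35, 0, 0, 0, 0, 94]]}}

```text
time: 4.57
tool_pos: [0.4649, 0.0228, 0.2531]
ee_rot: [3.14, 0.001, 1.572]
wrist_force: [0.7, -0.0, -0.1]
width: 0.0938
finger_force: 0.0
```

Emit:
{"fn": "servo_tool", "kwargs": {"plan": [[0.78, -0.35, 0, 0, 0, 0, 94], [0.78, -0.35, 0, 0, 0, 0, 94], [0.78, -0.35, 0, 0, 0, 0, 94], [0.78, -0.35, 0, 0, 0, 0, 94], [0.78, -0.35, 0, 0, 0, 0, 94]]}}

```text
time: 4.98
tool_pos: [0.4307, 0.0996, 0.2524]
ee_rot: [3.141, 0.002, 1.569]
wrist_force: [0.1, -0.5, 0.1]
width: 0.0943
finger_force: 0.0
```

```bash
python3 - <<'E'
from h import *
np.set_printoptions(precision=4,suppress=True)
o,im=snap('wrist','wr1.png')
print(o['tool_pos'],o['ee_rot'],o['time'],o['wrist_force'])
for t,z in [('wrench',.12),('wrench_head',.12),('stand',.1),('handle_grip',.12)]:
    for r in robot.find_in(t,'wrist')[:1]: print(t,r['conf'],r['extent'],atz('wrist',r['extent'][:2],z,o))
E
```

```text
[0.4307 0.0996 0.2524] [3.1409 0.0016 1.5689] 4.9833 [ 0.0852 -0.5028  0.1014]
wrench 0.84 [277.2, 199.9, 66.6, 241.7] [0.4341 0.0983 0.12  ]
wrench_head 0.64 [279.0, 293.3, 53.2, 53.4] [ 0.4362 -0.004   0.12  ]
stand 0.59 [270.4, 182.5, 57.1, 111.4] [0.4275 0.1111 0.1   ]
handle_grip 0.84 [280.8, 200.4, 68.7, 239.8] [0.4376 0.0978 0.12  ]
```

View pics/wr1.png

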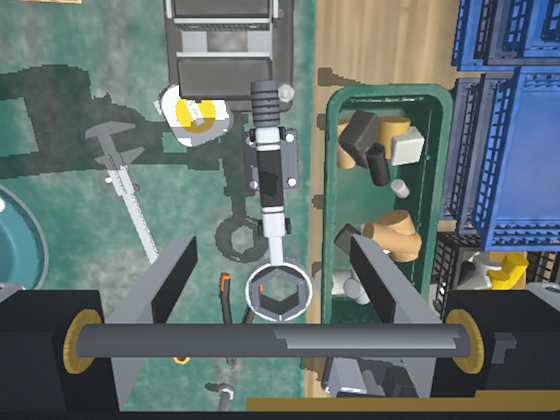

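The wrench is in full view. The head ring is centred at about (279,292), the sleeve at about (271,178), the saddles at about (264,135) and (275,227), and the knob is on (264,100). A crop will give the exact points.

```bash
python3 - <<'E'
from h import *
im=cv2.imread('pics/wr1.png')[75:330,230:325]
im=cv2.rotate(im,cv2.ROTATE_90_CLOCKWISE)
cv2.imwrite('pics/wr1c.png',cv2.resize(im,None,fx=3.1,fy=3.1,interpolation=cv2.INTER_CUBIC))
E
```

```text
(no output)
```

View pics/wr1c.png

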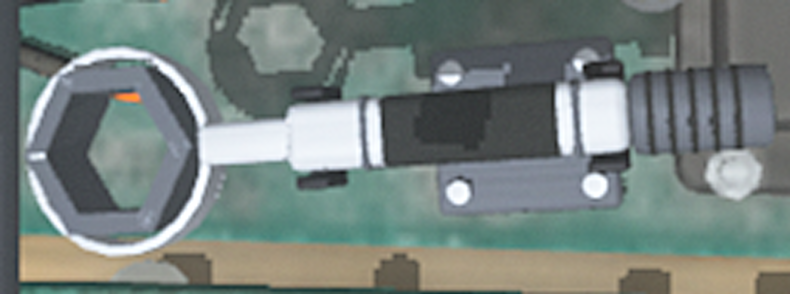

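```bash
python3 - <<'E'
from h import *
np.set_printoptions(precision=4,suppress=True)
o=robot.get_obs()
f=lambda u,v,z:atz('wrist',(230+(v+.5)/3.1-.5,75+254-((u+.5)/3.1-.5)),z,o)
for zt in (.117,.120,.123):
    h=f(117,151,zt);hl=f(27,155,zt)
    s0=f(382,131,zt-.000);s1=f(558,118.5,zt);k=f(772,105,zt-.01)
    s=(s0+s1)/2
    print(zt,'head',h,'sleeve',s,'slen',np.linalg.norm(s0-s1),'h-s',np.linalg.norm((h-s)[:2]),'hl-k',np.linalg.norm((hl-k)[:2]))
    for d in (h-s,h-k,s0-s1): print(np.degrees(np.arctan2(d[1],d[0])))
E
```

```text
0.117 head [ 0.4347 -0.0031  0.117 ] sleeve [0.4265 0.1193 0.117 ] slen 0.05538050433236488 h-s 0.12276295905431096 hl-k 0.24776684739071103
-86.14427793278404
-86.29469937338541
-86.33265325481959
0.12 head [ 0.4347 -0.0013  0.12  ] sleeve [0.4265 0.1199 0.12  ] slen 0.05482173255946892 h-s 0.12152431962508053 hl-k 0.24527642827767357
-86.14427793278402
-86.2940993007879
-86.33265325481958
0.123 head [0.4346 0.0005 0.123 ] sleeve [0.4265 0.1206 0.123 ] slen 0.054262960786572924 h-s 0.1202856801958501 hl-k 0.24278600918530202
-86.14427793278404
-86.29348692565222
-86.33265325481958
```

Emit:
{"fn": "servo_tool", "kwargs": {"plan": [[0.21, -0.04, 0, 0, 0, -0.043, 60], [0.21, -0.04, 0.3, 0, 0, -0.043, 60], [0.21, -0.04, 0.6, 0, 0, -0.043, 60], [0.21, -0.04, 0.8, 0, 0, -0.043, 60], [0.21, -0.04, 0.9, 0, 0, -0.043, 60], [0.21, -0.04, 0.9, 0, 0, -0.043, 60], [0.21, -0.04, 0.9, 0, 0, -0.043, 60]]}}

```text
time: 5.82
tool_pos: [0.4258, 0.1219, 0.1628]
ee_rot: [3.142, 0.0, 1.637]
wrist_force: [0.5, 0.8, 0.8]
width: 0.0598
finger_force: 0.0
```

```bash
python3 - <<'E'
from h import *
np.set_printoptions(precision=4,suppress=True)
o,im=snap('wrist','wr2.png')
print(o['tool_pos'],o['ee_rot'],o['time'],o['wrist_force'],o['width'])
E
```

```text
[0.4258 0.1219 0.1628] [3.1416 0.0002 1.6375] 5.8167 [0.5021 0.8257 0.8019] 0.059808323917211616
```

View pics/wr2.png

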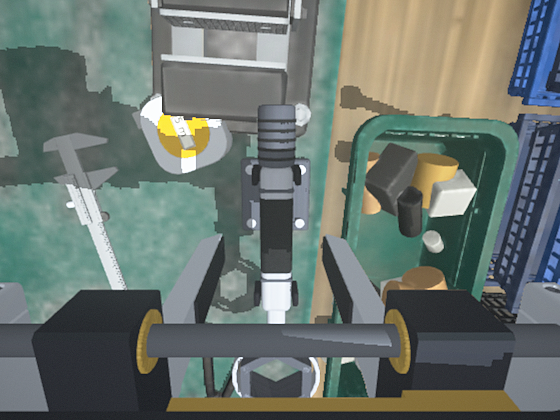

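The wrench lies straight between the fingers, about 4 px (2.5 mm) right of centre, with the sleeve at rows 195–278. I'll correct for that, descend and grip.

Emit:
{"fn": "servo_tool", "kwargs": {"plan": [[-0.02, 0.025, 0.15, 0, 0, 0, 60], [-0.02, 0.025, 0.3, 0, 0, 0, 60], [-0.02, 0.025, 0.45, 0, 0, 0, 60], [-0.02, 0.025, 0.55, 0, 0, 0, 60], [-0.02, 0.025, 0.55, 0, 0, 0, 40], [-0.02, 0.025, 0.55, 0, 0, 0, 15], [-0.02, 0.025, 0.55, 0, 0, 0, 15], [-0.02, 0.025, 0.55, 0, 0, 0, 15], [-0.02, 0.025, 0.55, 0, 0, 0, 15], [-0.02, 0.025, 0.55, 0, 0, 0, 15], [-0.02, 0.025, 0.55, 0, 0, 0, 15]]}}

```text
time: 6.78
tool_pos: [0.4283, 0.1205, 0.1081]
ee_rot: [3.141, -0.0, 1.638]
wrist_force: [0.2, 0.3, 1.9]
width: 0.0216
finger_force: 30.0
```

Emit:
{"fn": "servo_tool", "kwargs": {"plan": [[0, 0, -0.15, 0, 0, 0, 15], [0, 0, -0.3, 0, 0, 0, 15], [0, 0, -0.5, 0, 0, 0, 15], [0, 0, -0.7, 0, 0, 0, 15], [0, 0, -0.85, 0, 0, 0, 15], [0, 0, -0.85, 0, 0, 0, 15]]}}

```text
time: 7.28
tool_pos: [0.4297, 0.1207, 0.1957]
ee_rot: [3.136, -0.0, 1.638]
wrist_force: [0.7, -0.1, -1.7]
width: 0.0217
finger_force: 30.0
```

Emit:
{"fn": "servo_tool", "kwargs": {"plan": [[0, 0, 0, 0, 0, -0.07, 15], [0, 0, 0, 0, 0, -0.14, 15], [0, 0, 0, 0, 0, -0.22, 15], [0, 0, 0, 0, 0, -0.3, 15], [0, 0, 0, 0, 0, -0.38, 15], [0, 0, 0, 0, 0, -0.46, 15], [0, 0, 0, 0, 0, -0.54, 15], [0, 0, 0, 0, 0, -0.62, 15], [0, 0, 0, 0, 0, -0.7, 15], [0, 0, 0, 0, 0, -0.78, 15], [0, 0, 0, 0, 0, -0.863, 15], [0, 0, 0, 0, 0, -0.863, 15]]}}

```text
time: 8.28
tool_pos: [0.4272, 0.1203, 0.1906]
ee_rot: [-3.141, -0.003, 2.996]
wrist_force: [0.6, 1.4, -1.2]
width: 0.0217
finger_force: 30.0
```

Emit:
{"fn": "servo_tool", "kwargs": {"plan": [[-0.05, -0.2, 0, 0, 0, 0, 15], [-0.1, -0.45, 0, 0, 0, 0, 15], [-0.18, -0.77, 0, 0, 0, 0, 15]]}}

```text
time: 8.53
tool_pos: [0.4338, 0.042, 0.1912]
ee_rot: [3.141, -0.002, 2.994]
wrist_force: [0.8, -1.0, -2.4]
width: 0.0219
finger_force: 30.0
```

Emit:
{"fn": "servo_tool", "kwargs": {"plan": [[-0.09, -0.38, 0, 0, 0, 0, 15], [-0.18, -0.77, 0, 0, 0, 0, 15]]}}

```text
time: 8.7
tool_pos: [0.4404, -0.0381, 0.1914]
ee_rot: [3.141, -0.001, 2.993]
wrist_force: [2.1, -0.4, -2.6]
width: 0.0219
finger_force: 30.0
```

Emit:
{"fn": "servo_tool", "kwargs": {"plan": [[-0.09, -0.38, 0, 0, 0, 0, 15], [-0.18, -0.77, 0, 0, 0, 0, 15]]}}

```text
time: 8.87
tool_pos: [0.4468, -0.1175, 0.1914]
ee_rot: [3.141, -0.001, 2.991]
wrist_force: [1.9, 0.2, -2.5]
width: 0.0214
finger_force: 30.0
```

Emit:
{"fn": "servo_tool", "kwargs": {"plan": [[-0.09, -0.35, 0, 0, 0, 0, 15], [-0.14, -0.6, 0, 0, 0, 0, 15], [-0.18, -0.77, 0, 0, 0, 0, 15], [-0.18, -0.77, 0, 0, 0, 0, 15], [-0.18, -0.77, 0, 0, 0, 0, 15], [-0.18, -0.77, 0, 0, 0, 0, 15]]}}

```text
time: 9.37
tool_pos: [0.4536, -0.194, 0.1916]
ee_rot: [3.14, -0.001, 2.993]
wrist_force: [0.6, 0.5, -3.3]
width: 0.0218
finger_force: 30.0
```

```bash
python3 - <<'E'
from h import *
np.set_printoptions(precision=4,suppress=True)
o,im=snap('top','top2.png'); o,im2=snap('scene','scene2.png'); 
print(o['tool_pos'],o['ee_rot'],o['time'],o['wrist_force'],o['wrist_torque'],o['joint_positions'])
t0=cv2.imread('pics/top0.png')[130:200,325:410];s0=cv2.imread('pics/scene0.png')
c=lambda a,f: cv2.resize(a,None,fx=f,fy=f,interpolation=cv2.INTER_CUBIC)
t=cv2.imread('pics/top2.png')[130:200,325:410]
s=cv2.imread('pics/scene2.png')[140:210,265:350]
cv2.imwrite('pics/m2.png',np.vstack([np.hstack([c(t0,4.6),c(t,4.6)]),np.hstack([c(s,4.6),c(s0[140:210,265:350],4.6)])])[:600])
E
```

```text
[ 0.4537 -0.1937  0.1919] [ 3.1407 -0.001   2.9939] 9.4167 [ 0.5394 -0.0292 -1.9598] [ 0.028  -0.2154 -0.0146] [-0.5188 -0.0305  1.5519  0.0004  1.6215 -1.9418]
```

View pics/m2.png

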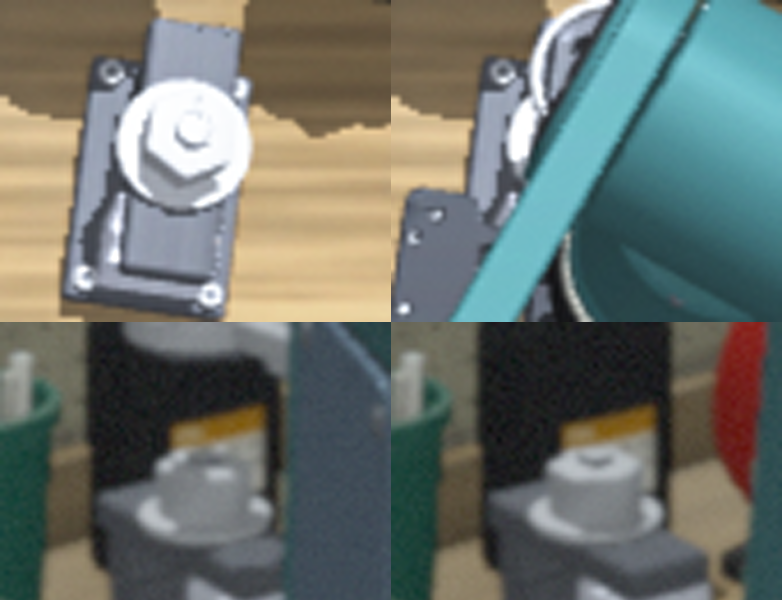

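The arm hides the head in the top view (upper right panel). In the scene view it is above the nut at the top edge of the crop. I'll use the next hexagon position instead, with the handle at 111.5°, where the top camera should see the head.

Emit:
{"fn": "servo_tool", "kwargs": {"plan": [[-0.07, 0.11, 0, 0, 0, 0.07, 15], [-0.14, 0.22, 0, 0, 0, 0.14, 15], [-0.2, 0.33, 0, 0, 0, 0.21, 15], [-0.27, 0.44, 0, 0, 0, 0.29, 15], [-0.34, 0.55, 0, 0, 0, 0.37, 15], [-0.41, 0.66, 0, 0, 0, 0.44, 15], [-0.48, 0.77, 0, 0, 0, 0.52, 15], [-0.55, 0.88, 0, 0, 0, 0.6, 15], [-0.62, 1, 0, 0, 0, 0.667, 15], [-0.62, 1, 0, 0, 0, 0.667, 15]]}}

```text
time: 10.3
tool_pos: [0.531, -0.1019, 0.1924]
ee_rot: [3.14, -0.001, 1.948]
wrist_force: [-0.2, 0.1, -3.5]
width: 0.0216
finger_force: 30.0
```

Emit:
{"fn": "servo_tool", "kwargs": {"plan": [[0.05, 0.03, 0, 0, 0, 0, 15], [0.05, 0.03, 0, 0, 0, 0, 15], [0.05, 0.03, 0, 0, 0, 0, 15], [0.05, 0.03, 0, 0, 0, 0, 15]]}}

```text
time: 10.63
tool_pos: [0.5306, -0.0994, 0.1926]
ee_rot: [-3.141, 0.0, 1.947]
wrist_force: [0.2, 0.2, -1.8]
width: 0.0214
finger_force: 30.0
```

```bash
python3 - <<'E'
from h import *
np.set_printoptions(precision=4,suppress=True)
o,im=snap('top','top3.png'); o,im2=snap('scene','scene3.png'); 
print(o['tool_pos'],o['ee_rot'],o['time'],o['wrist_force'],o['joint_positions'])
c=lambda a,f: cv2.resize(a,None,fx=f,fy=f,interpolation=cv2.INTER_CUBIC)
t0=cv2.imread('pics/top0.png')[125:195,325:410]
t=cv2.imread('pics/top3.png')[125:195,325:410]
s=cv2.imread('pics/scene3.png')[120:205,250:350]
p=c(t0,4.6);q=c(t,4.6)
r=cv2.resize(s,(391,332),interpolation=cv2.INTER_CUBIC)
m=np.zeros((600,800,3),np.uint8);m[:300,:391]=p[:300];m[:300,400:791]=q[:300];m[300:600,:353]=cv2.resize(s,(353,300),interpolation=cv2.INTER_CUBIC)
cv2.imwrite('pics/m3.png',m)
E
```

```text
[ 0.5306 -0.0996  0.1926] [-3.1415  0.0003  1.9462] 10.6833 [ 0.3069  0.0667 -2.8172] [-0.2903  0.0724  1.4457 -0.0003  1.6234 -0.6657]
```

View pics/m3.png

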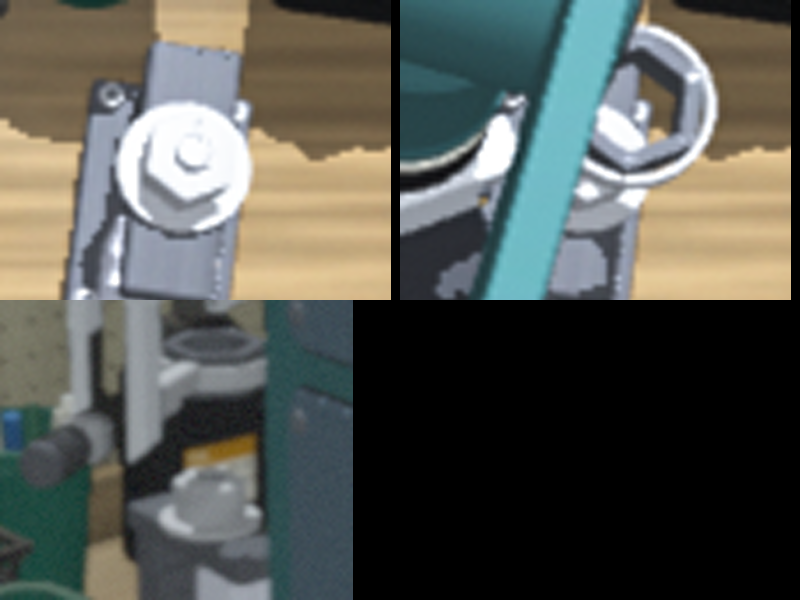

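Top right panel: the head ring is mostly visible, with its right edge at (718,105), top at (650,27) and bottom at (640,187), and the washer shows below it. The scene panel shows the head level above the nut. I'll fit the rim edges against a projected model.

```bash
cat > fit.py <<'E'
from h import *
from scipy.optimize import least_squares
from scipy.ndimage import map_coordinates
np.set_printoptions(precision=4,suppress=True)
def proj(cam,P):
    p=robot.camera_params(cam)
    return cv2.projectPoints(np.array(P,float),np.array(p['rvec'],float),np.array(p['tvec'],float),np.array(p['camera_matrix'],float),None)[0][:,0]
def rim(img,cam,c,z,r,angs,it=6,w=4):
    g=cv2.cvtColor(cv2.imread(img),cv2.COLOR_BGR2GRAY).astype(float)
    c=np.array(c,float)
    for _ in range(it):
        res=[];dirs=[]
        for a in np.radians(angs):
            u=np.array([np.cos(a),np.sin(a)])
            rr=np.linspace(r-.001*w*2,r+.001*w*2,81)
            q=proj(cam,[[*(c+u*k),z] for k in rr])
            v=map_coordinates(g,[q[:,1],q[:,0]],order=1)
            d=-np.gradient(cv2.GaussianBlur(v[None],(0,0),4)[0])   # bright inside
            i=d.argmax(); res.append((rr[i]-r) if d[i]>.5 else np.nan); dirs.append(u)
        res=np.array(res);D=np.array(dirs);ok=~np.isnan(res)
        med=np.median(res[ok]);s=least_squares(lambda x:D[ok]@x[:2]+x[2]-res[ok],[0,0,0],loss='soft_l1',f_scale=.0005)
        c=c+s.x[:2]
    return c,s.x[2],np.std(s.fun),ok.sum()
if __name__=='__main__':
    print('washer',rim('pics/top0.png','top',(.5755,-.2123),.095,.032,range(0,360,8)))
    p=robot.camera_params('top');print('cam',-cv2.Rodrigues(np.array(p['rvec'],float))[0].T@np.array(p['tvec']).ravel())
    c0=atz('top',(325+235/4.6,125+107/4.6),.2045);print('guess',c0)
    for z in (.2015,.2045,.2075): print('head',z,rim('pics/top3.png','top',c0[:2],z,.036,range(-135,75,6)))
    for a in [range(-120,60,6),range(-90,60,6)]: print(rim('pics/top3.png','top',c0[:2],.2045,.036,a))
E
python3 fit.py
```

```text
washer (array([ 0.5766, -0.2123]), np.float64(0.00032215587095953834), np.float64(0.0004159666431582112), np.int64(45))
cam [ 0.2913 -0.036   1.1525]
guess [ 0.5729 -0.2176  0.2045]
head 0.2015 (array([ 0.5765, -0.2151]), np.float64(0.0014335991874742545), np.float64(0.0018920301113775398), np.int64(29))
head 0.2045 (array([ 0.5756, -0.2145]), np.float64(0.001356522634697711), np.float64(0.0019924136567579967), np.int64(29))
head 0.2075 (array([ 0.5746, -0.214 ]), np.float64(0.0012219653085755364), np.float64(0.0019062199066590501), np.int64(29))
(array([ 0.5749, -0.2136]), np.float64(0.0024185999119218505), np.float64(0.0021429339790631787), np.int64(25))
(array([ 0.574 , -0.2136]), np.float64(0.002938299936770088), np.float64(0.0023494122762961023), np.int64(20))
```

```bash
python3 - <<'E'
from fit import *
for z in (.2025,.2045,.2065):
  for a in (range(-180,1,6),range(-170,-10,5),range(-150,10,5)): print(z,rim('pics/top3.png','top',(.574,-.2155),z,.036,a,it=10,w=2.5))
E
```

```text
0.2025 (array([ 0.5765, -0.2169]), np.float64(-0.0002318377678907323), np.float64(0.0004406355885201662), np.int64(31))
0.2025 (array([ 0.5765, -0.2168]), np.float64(-0.0001685377580760419), np.float64(0.00032203029680207234), np.int64(32))
0.2025 (array([ 0.5767, -0.217 ]), np.float64(-0.00031962648248999765), np.float64(0.00048530250761538675), np.int64(31))
0.2045 (array([ 0.5759, -0.2165]), np.float64(-0.00030139286443209474), np.float64(0.00043729052106638005), np.int64(31))
0.2045 (array([ 0.5759, -0.2164]), np.float64(-0.0002493215003929169), np.float64(0.0003226114632745175), np.int64(32))Traceback (most recent call last):
  File "<stdin>", line 3, in <module>
  File "fit.py", line 16, in rim
    q=proj(cam,[[*(c+u*k),z] for k in rr])
  File "fit.py", line 6, in proj
    p=robot.camera_params(cam)
ValueError: time passes only in moves, steps and waits
```

The head is at (0.576,-0.2165) and the washer at (0.5766,-0.2123) in the same camera, so I'll shift by +3.6 mm along tool x and +2.2 mm along tool y. Then I'll lower it in stages and watch the force.

Emit:
{"fn": "servo_tool", "kwargs": {"plan": [[0.036, 0.022, 0, 0, 0, 0, 15], [0.036, 0.022, 0.15, 0, 0, 0, 15], [0.036, 0.022, 0.3, 0, 0, 0, 15], [0.036, 0.022, 0.45, 0, 0, 0, 15], [0.036, 0.022, 0.5, 0, 0, 0, 15], [0.036, 0.022, 0.5, 0, 0, 0, 15], [0.036, 0.022, 0.5, 0, 0, 0, 15]]}}

```text
time: 11.32
tool_pos: [0.5317, -0.0951, 0.1427]
ee_rot: [-3.142, 0.0, 1.946]
wrist_force: [-0.0, -0.2, -2.5]
width: 0.022
finger_force: 30.0
```

Emit:
{"fn": "servo_tool", "kwargs": {"plan": [[0, 0, 0.03, 0, 0, 0, 15], [0, 0, 0.06, 0, 0, 0, 15], [0, 0, 0.09, 0, 0, 0, 15], [0, 0, 0.09, 0, 0, 0, 15]]}}

```text
time: 11.65
tool_pos: [0.5314, -0.0951, 0.133]
ee_rot: [-3.141, -0.0, 1.946]
wrist_force: [0.4, 0.1, -2.2]
width: 0.0217
finger_force: 30.0
```

Emit:
{"fn": "servo_tool", "kwargs": {"plan": [[0, 0, 0.02, 0, 0, 0, 15], [0, 0, 0.04, 0, 0, 0, 15], [0, 0, 0.04, 0, 0, 0, 15]]}}

```text
time: 11.9
tool_pos: [0.5315, -0.0951, 0.1291]
ee_rot: [-3.141, -0.0, 1.946]
wrist_force: [0.6, 0.1, -2.8]
width: 0.0218
finger_force: 30.0
```

Emit:
{"fn": "servo_tool", "kwargs": {"plan": [[0, 0, 0.03, 0, 0, 0, 15], [0, 0, 0.06, 0, 0, 0, 15], [0, 0, 0.06, 0, 0, 0, 15]]}}

```text
time: 12.15
tool_pos: [0.5315, -0.0947, 0.1232]
ee_rot: [-3.142, -0.0, 1.946]
wrist_force: [-1.5, 2.4, 0.4]
width: 0.0218
finger_force: 30.0
```

Emit:
{"fn": "servo_tool", "kwargs": {"plan": [[0, 0, 0.03, 0, 0, 0, 15], [0, 0, 0.06, 0, 0, 0, 15], [0, 0, 0.06, 0, 0, 0, 15]]}}

```text
time: 12.4
tool_pos: [0.5314, -0.0948, 0.1168]
ee_rot: [-3.141, -0.001, 1.947]
wrist_force: [-0.6, 2.8, 0.8]
width: 0.0217
finger_force: 30.0
```

Emit:
{"fn": "servo_tool", "kwargs": {"plan": [[0, 0, 0.03, 0, 0, 0, 15], [0, 0, 0.05, 0, 0, 0, 15], [0, 0, 0.05, 0, 0, 0, 15]]}}

```text
time: 12.65
tool_pos: [0.5314, -0.095, 0.1118]
ee_rot: [-3.141, -0.0, 1.946]
wrist_force: [-0.9, 3.6, 0.4]
width: 0.0221
finger_force: 30.0
```

Emit:
{"fn": "servo_tool", "kwargs": {"plan": [[0.005, 0, 0.015, 0, 0, 0, 15], [0.005, 0, 0.03, 0, 0, 0, 15], [0.005, 0, 0.03, 0, 0, 0, 15], [0.005, 0, 0.03, 0, 0, 0, 15]]}}

```text
time: 12.98
tool_pos: [0.5316, -0.0949, 0.1094]
ee_rot: [-3.142, 0.001, 1.946]
wrist_force: [-0.6, 1.0, -0.1]
width: 0.0218
finger_force: 30.0
```

Emit:
{"fn": "servo_tool", "kwargs": {"plan": [[0, 0, 0.015, 0, 0, 0, 15], [0, 0, 0.02, 0, 0, 0, 15], [0, 0, 0.02, 0, 0, 0, 15], [0, 0, 0.02, 0, 0, 0, 15]]}}

```text
time: 13.32
tool_pos: [0.5316, -0.0949, 0.1075]
ee_rot: [3.142, 0.001, 1.946]
wrist_force: [-0.5, 0.5, -0.6]
width: 0.0218
finger_force: 30.0
```

Emit:
{"fn": "servo_tool", "kwargs": {"plan": [[0, 0, 0.01, 0, 0, 0, 15], [0, 0, 0.02, 0, 0, 0, 15], [0, 0, 0.02, 0, 0, 0, 15], [0, 0, 0.02, 0, 0, 0, 15]]}}

```text
time: 13.65
tool_pos: [0.5316, -0.0949, 0.1055]
ee_rot: [3.142, 0.001, 1.946]
wrist_force: [0.2, 0.4, 1.0]
width: 0.0219
finger_force: 30.0
```

Emit:
{"fn": "servo_tool", "kwargs": {"plan": [[0, 0, 0.01, 0, 0, 0, 15], [0, 0, 0.01, 0, 0, 0, 15], [0, 0, 0.01, 0, 0, 0, 15]]}}

```text
time: 13.9
tool_pos: [0.5309, -0.0943, 0.1036]
ee_rot: [-3.14, -0.001, 1.946]
wrist_force: [0.0, -0.2, -2.4]
width: 0.0219
finger_force: 30.0
```

Emit:
{"fn": "servo_tool", "kwargs": {"plan": [[0, 0, 0.01, 0, 0, 0, 15], [0, 0, 0.01, 0, 0, 0, 15], [0, 0, 0.01, 0, 0, 0, 15]]}}

```text
time: 14.15
tool_pos: [0.531, -0.0944, 0.1028]
ee_rot: [-3.141, -0.001, 1.946]
wrist_force: [0.2, 1.1, -2.5]
width: 0.0218
finger_force: 30.0
```

Emit:
{"fn": "servo_tool", "kwargs": {"plan": [[0, 0, 0.01, 0, 0, 0, 15], [0, 0, 0.01, 0, 0, 0, 15], [0, 0, 0.01, 0, 0, 0, 15]]}}

```text
time: 14.4
tool_pos: [0.5312, -0.0944, 0.1022]
ee_rot: [-3.141, -0.001, 1.946]
wrist_force: [-0.9, 1.2, -2.2]
width: 0.0219
finger_force: 30.0
```

```bash
python3 - <<'E'
from h import *
c=lambda a: cv2.resize(a,(395,300),interpolation=cv2.INTER_CUBIC)
snap('top','top4.png');o,_=snap('scene','scene4.png')
print(o['tool_pos'],o['wrist_force'],o['wrist_torque'],o['time'])
t=cv2.imread('pics/top4.png')[130:190,325:404];s=cv2.imread('pics/scene4.png')[140:210,255:347]
cv2.imwrite('pics/m4.png',np.hstack([c(t),c(s)]))
E
```

```text
[ 0.53120439 -0.09443508  0.10225629] [-0.81098305  0.98473781 -1.6909086 ] [ 0.1495128   0.04694659 -0.05419663] 14.45
```

View pics/m4.png

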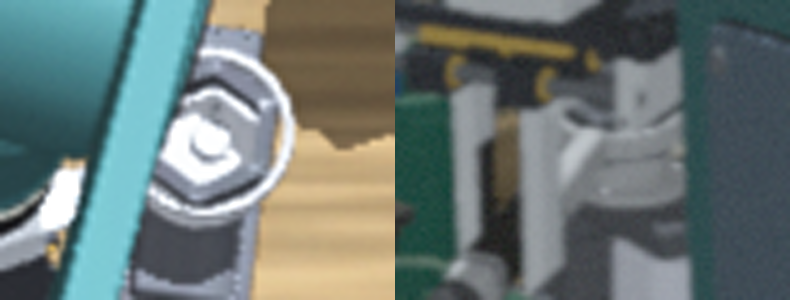

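The nut is inside the socket in the top view, with the stud at about (207,138) and the hexagons aligned. There is no seating force yet, so I'll keep going down.

Emit:
{"fn": "servo_tool", "kwargs": {"plan": [[0, 0, 0.01, 0, 0, 0, 15], [0, 0, 0.02, 0, 0, 0, 15], [0, 0, 0.02, 0, 0, 0, 15]]}}

```text
time: 14.75
tool_pos: [0.5314, -0.0945, 0.1005]
ee_rot: [-3.141, -0.0, 1.946]
wrist_force: [-2.4, 0.8, -1.0]
width: 0.0218
finger_force: 30.0
```

Emit:
{"fn": "servo_tool", "kwargs": {"plan": [[0, 0, 0.01, 0, 0, 0, 15], [0, 0, 0.02, 0, 0, 0, 15], [0, 0, 0.02, 0, 0, 0, 15]]}}

```text
time: 15.0
tool_pos: [0.5315, -0.0946, 0.0996]
ee_rot: [3.141, 0.0, 1.946]
wrist_force: [-4.2, 1.3, 4.2]
width: 0.0218
finger_force: 30.0
```

```bash
python3 - <<'E'
from h import *
snap('top','top5.png'); o,_=snap('scene','scene5.png'); print(o['wrist_force'],o['wrist_torque'],o['tool_pos'])
import fit
P={c:robot.camera_params(c) for c in('top','scene')}
class S: camera_params=staticmethod(lambda c:P[c])
fit.robot=S
for z in (.121,.126): print(z,fit.rim('pics/top5.png','top',(.5766,-.2123),z,.036,range(-170,-10,5),it=10,w=2.5))
E
```

```text
[-4.31759048  2.05599713  6.18835525] [ 0.45805853  0.74133126 -0.18672764] [ 0.53146077 -0.09458721  0.09959521]
0.121 (array([ 0.5813, -0.2108]), np.float64(0.0015505075995640267), np.float64(0.0005610064831224832), np.int64(32))
0.126 (array([ 0.5799, -0.21  ]), np.float64(0.001345117056695329), np.float64(0.0005655410796920136), np.int64(32))
```

Emit:
{"fn": "servo_tool", "kwargs": {"plan": [[0, 0, 0.01, 0, 0, 0, 15], [0, 0, 0.01, 0, 0, 0, 15], [0, 0, 0.01, 0, 0, 0, 15]]}}

```text
time: 15.35
tool_pos: [0.5315, -0.0946, 0.0993]
ee_rot: [3.141, 0.0, 1.946]
wrist_force: [-5.3, 1.4, 7.6]
width: 0.0216
finger_force: 30.0
```

Emit:
{"fn": "servo_tool", "kwargs": {"plan": [[-0.01, -0.02, -0.01, 0, 0, 0, 15], [-0.01, -0.02, -0.01, 0, 0, 0, 15], [-0.01, -0.02, -0.01, 0, 0, 0, 15]]}}

```text
time: 15.6
tool_pos: [0.5306, -0.0952, 0.0995]
ee_rot: [3.139, -0.001, 1.947]
wrist_force: [-1.6, 5.1, 4.9]
width: 0.0216
finger_force: 30.0
```

Emit:
{"fn": "servo_tool", "kwargs": {"plan": [[0.02, 0.03, 0, 0, 0, 0.016, 15], [0.02, 0.063, 0, 0, 0, 0.032, 15], [0.018, 0.094, 0, 0, 0, 0.048, 15], [0.014, 0.125, 0, 0, 0, 0.064, 15], [0.014, 0.125, 0, 0, 0, 0.064, 15]]}}

```text
time: 16.02
tool_pos: [0.5418, -0.0906, 0.0978]
ee_rot: [3.141, 0.001, 1.846]
wrist_force: [-0.4, 0.8, -2.8]
width: 0.0219
finger_force: 30.0
```

Emit:
{"fn": "servo_tool", "kwargs": {"plan": [[0, 0.03, 0, 0, 0, 0.016, 15], [-0.002, 0.063, 0, 0, 0, 0.032, 15], [-0.002, 0.063, 0, 0, 0, 0.032, 15]]}}

```text
time: 16.27
tool_pos: [0.5475, -0.0887, 0.0979]
ee_rot: [3.141, -0.0, 1.796]
wrist_force: [-0.3, 1.5, -1.8]
width: 0.0219
finger_force: 30.0
```

```bash
cat > st.py <<'E'
from h import *
C=np.array([.5766,-.2123]);o=robot.get_obs();t=np.array(o['tool_pos'])[:2]-C
a=np.arctan2(t[1],t[0]);u=t/np.linalg.norm(t);F=np.array(o['wrist_force'])
cw=np.array([u[1],-u[0]])
print('t',round(o['time'],2),'ang',a.round(4),'yaw',round(o['ee_rot'][2],4),'r',np.linalg.norm(t).round(4),'Fcw',(F[:2]@cw).round(2),'Frad',(F[:2]@u).round(2),'Fz',F[2].round(2),'Tq',np.round(o['wrist_torque'],3),'qt',np.round(o['joint_torque'],2))
E
python3 st.py
```

```text
t 16.27 ang 1.8016 yaw 1.7962 r 0.127 Fcw 0.08 Frad 1.55 Fz -1.8 Tq [ 0.224 -0.11   0.078] qt [ -1.07 -36.47 -30.26  -0.44  -0.25   0.26]
```

Emit:
{"fn": "servo_tool", "kwargs": {"plan": [[0, 0, 0.01, 0, 0, 0, 15], [0, 0, 0.02, 0, 0, 0, 15], [0, 0, 0.02, 0, 0, 0, 15]]}}

```text
time: 16.52
tool_pos: [0.5473, -0.0889, 0.0965]
ee_rot: [3.141, 0.0, 1.796]
wrist_force: [-0.6, 3.0, -1.3]
width: 0.0221
finger_force: 30.0
```

Emit:
{"fn": "servo_tool", "kwargs": {"plan": [[0, 0, 0.01, 0, 0, 0, 15], [0, 0, 0.02, 0, 0, 0, 15], [0, 0, 0.02, 0, 0, 0, 15]]}}

```text
time: 16.77
tool_pos: [0.5473, -0.0891, 0.0945]
ee_rot: [3.141, 0.001, 1.796]
wrist_force: [-1.2, 2.6, -0.1]
width: 0.0217
finger_force: 30.0
```

```bash
python3 st.py; python3 - <<'E'
from h import *
o,im=snap('wrist','w6.png')
for t in('wrench','handle_grip'):
    for r in robot.find_in(t,'wrist')[:2]: print(t,r)
g=cv2.cvtColor(im,cv2.COLOR_RGB2GRAY)
for v in range(40,300,12): print(v,' '.join('%3d'%x for x in g[v,225:330:3]))
E
```

```text
t 16.77 ang 1.804 yaw 1.7955 r 0.1266 Fcw -0.61 Frad 2.81 Fz -0.11 Tq [ 0.094 -0.114  0.112] qt [ -1.33 -35.39 -28.95  -0.36  -0.04   0.11]
wrench {'extent': [271.9, 247.8, 48.8, 294.8], 'conf': 0.63}
40 139 142 151  91  82  80  91 101 255  89  84  81  81  95 111 137 134 133  99  93 132 138 139 139 138 137 135 136 137 188 114 113 228 224 224
52 140 143 132  84  84  82 151 255  72  82  81  80  91 102 100 106 110 108 110 110 113 119 142 113 137 140 138 141 122 132 200 201 200 202 207
64 158 171  87  86  83 129  79  90  89  86  83  87 106 108 107 108 107 107 108 110 113 112 114 114 117 116 102 100 194 158 131 147 163 168 179
76 159 106  86  87  96 112  86  84  84  84  84  81  96 107 107 109 110 108 108 110 112 113 114 113 115 118 115 126 150 204 206 209 251 255 255
88 149  84  86  88 145  89  87  85  84  84  88 105 137 135 138  73 104 107 109 110 114 112 111 116 115 116 118 120 170 203 215 218 255 255 255
100  81  87  89 118  78  83  86  83  83  87 105 153 142 138 126 136 151 146 147 155 169 164 168 168 166 168 167 167 167 182 215 215 213 216 219
112  89  88  87 119  91  85  84  86  89 
[... 1563 characters left out ...]
 176 179 177 179 179  60  60  64  60  65  63  64  63  61  62  64  62  63  62  69 180 177 180 178 177 179  73  86  86  77  79
256 131 158 179 178 180 178 180 178 150  59  60  60  62  61  60  62  63  62  63  61  58  61  60  53 141 178 176 179 178 177 177 159  73  75  79
268 178 177 179 180 179 178 180 186  53  55  57  61  61  62  60  59  58  61  59  58  60  59  61  52  54 185 177 178 179 178 178 177 186 167 155
280 177 178 179 178 177 178 179  62  55  57  59  60  61  58  62  63  60  62  61  59  59  60  58  52  53  68 179 175 177 179 178 178 178 179 149
292  60  84 180 175 176 180 150  56  54  54  58  58  60  58  59  55  62  60  61  58  60  57  60  57  56  56 142 178 177 180 177  85  58  57  63
```

```bash
python3 - <<'E'
from fit import *
P={c:robot.camera_params(c) for c in('top','scene')}
t=np.array([.5306,-.0996,.1946]);u=np.array([np.cos(1.946),np.sin(1.946),0])
p=lambda X:proj('scene',[X])[0]
import fit
for th in (-.1,0,.1,.2,.3,.4):
  a=np.cos(th)*u-np.sin(th)*np.array([0,0,1]);n=np.sin(th)*u+np.cos(th)*np.array([0,0,1])
  print(th,'knob end',p(t+.088*a),'knob mid',p(t+.068*a),'rimtop',p(t-.125*a+.011*n))
E
```

```text
-0.1 knob end [259.109  162.8784] knob mid [264.5579 160.6596] rimtop [309.3507 137.4823]
0 knob end [259.188  167.4663] knob mid [264.6043 164.1544] rimtop [309.2353 131.9022]
0.1 knob end [259.5074 171.8735] knob mid [264.8309 167.5195] rimtop [308.8658 126.4642]
0.2 knob end [260.0605 176.0493] knob mid [265.2337 170.7174] rimtop [308.2405 121.2124]
0.3 knob end [260.8375 179.9476] knob mid [265.806  173.7133] rimtop [307.3594 116.1917]
0.4 knob end [261.826  183.5274] knob mid [266.5395 176.4759] rimtop [306.2241 111.4477]
```

```bash
python3 - <<'E'
import numpy as np
o=np.array([.0791,0,-.1621])
def pr(x,z):
    dx,dz=x-.0791,z+.1621
    d=-.2735*dx+.9619*dz; yc=-.9619*dx-.2735*dz
    return 203+316*yc/d,d
for th in (0,.1,.15,.2,.25,.3,.4,.5):
    f=lambda x,h:pr(x*np.cos(th)+h*np.sin(th),-.002+x*np.sin(th)-h*np.cos(th))
    r=[f(.088,.0125),f(.048,.0125),f(.048,.011),f(.031,.0115)]
    print(th,'knobend %.0f knobroot %.0f barend %.0f sleeve end %.0f'%tuple(a[0] for a in r),'kw mid %.1f end %.1f root %.1f'%tuple(316*.025/f(x,0)[1] for x in(.068,.085,.05)),'barw %.1f'%(316*.022/f(.04,.011)[1]))
import cv2
g=cv2.imread('pics/w6.png',0)
print(g[84:225:2,272].tolist()); print(g[84:225:2,282].tolist())
E
```

```text
0 knobend 92 knobroot 181 barend 180 sleeve end 214 kw mid 50.3 end 51.8 root 48.8 barw 45.1
0.1 knobend 92 knobroot 177 barend 177 sleeve end 211 kw mid 48.3 end 49.2 root 47.4 barw 44.1
0.15 knobend 92 knobroot 175 barend 175 sleeve end 209 kw mid 47.3 end 47.9 root 46.7 barw 43.5
0.2 knobend 93 knobroot 174 barend 174 sleeve end 207 kw mid 46.4 end 46.7 root 46.0 barw 43.0
0.25 knobend 94 knobroot 173 barend 173 sleeve end 206 kw mid 45.5 end 45.6 root 45.3 barw 42.5
0.3 knobend 96 knobroot 172 barend 173 sleeve end 205 kw mid 44.6 end 44.5 root 44.7 barw 42.0
0.4 knobend 100 knobroot 171 barend 172 sleeve end 203 kw mid 42.9 end 42.5 root 43.5 barw 41.0
0.5 knobend 106 knobroot 172 barend 172 sleeve end 202 kw mid 41.4 end 40.6 root 42.3 barw 40.0
[106, 106, 101, 80, 103, 141, 134, 146, 152, 143, 152, 150, 151, 152, 153, 158, 103, 86, 134, 158, 155, 159, 104, 87, 135, 157, 161, 163, 105, 84, 145, 162, 160, 169, 95, 84, 161, 165, 165, 170, 81, 85, 165, 168, 123, 106, 89, 135, 174, 180, 191, 194, 194, 194, 192, 193, 194, 194, 193, 195, 135, 102, 115, 197, 192, 190, 203, 47, 62, 64, 62]
[111, 107, 110, 109, 108, 115, 163, 162, 154, 147, 154, 156, 158, 157, 156, 155, 133, 87, 113, 161, 155, 157, 122, 89, 128, 158, 155, 159, 117, 88, 136, 156, 159, 162, 104, 88, 145, 160, 159, 165, 91, 85, 156, 159, 165, 93, 88, 140, 174, 182, 186, 192, 191, 190, 191, 192, 190, 192, 190, 191, 134, 103, 115, 194, 189, 192, 183, 55, 64, 63, 66]
```

Emit:
{"fn": "servo_tool", "kwargs": {"plan": [[-0.001, 0, -0.047, 0, 0.024, 0, 15], [-0.004, 0, -0.094, 0, 0.048, 0, 15], [-0.008, 0, -0.141, 0, 0.072, 0, 15], [-0.014, 0, -0.188, 0, 0.0955, 0, 15], [-0.014, 0, -0.188, 0, 0.0955, 0, 15]]}}

```text
time: 17.33
tool_pos: [0.5469, -0.0885, 0.1134]
ee_rot: [-3.141, -0.158, 1.795]
wrist_force: [-1.3, 7.4, -0.3]
width: 0.0221
finger_force: 30.0
```

```bash
python3 st.py; python3 - <<'E'
from h import *
o,im=snap('wrist','w7.png'); print(o['tool_pos'],o['ee_rot'])
snap('scene','scene7.png');snap('top','top7.png')
for c in('scene','top'):
  for t in ('wrench','wrench_head'):
    for r in robot.find_in(t,c)[:1]: print(c,t,r)
g=cv2.cvtColor(im,cv2.COLOR_RGB2GRAY)
print(g[80:225:2,272].tolist())
E
```

```text
t 17.33 ang 1.8065 yaw 1.7953 r 0.1273 Fcw 0.43 Frad 7.55 Fz -0.27 Tq [1.109 0.086 0.229] qt [ -5.   -37.14 -31.16  -1.37  -0.82   0.11]
[ 0.54686623 -0.08847082  0.11336018] [-3.14059551 -0.15750183  1.79534733]
scene wrench {'extent': [277.9, 187.4, 73.9, 51.6], 'conf': 0.88}
scene wrench_head {'extent': [304.1, 166.8, 18.3, 11.1], 'conf': 0.71}
top wrench {'extent': [316.6, 162.6, 96.5, 41.7], 'conf': 0.71}
top wrench_head {'extent': [356.1, 154.6, 11.5, 24.1], 'conf': 0.68}
[91, 106, 107, 105, 108, 104, 107, 106, 106, 103, 123, 142, 149, 149, 150, 151, 151, 154, 101, 85, 130, 156, 153, 159, 89, 83, 140, 157, 156, 165, 93, 83, 154, 162, 164, 170, 83, 82, 171, 164, 166, 162, 86, 92, 172, 167, 171, 174, 104, 165, 230, 243, 253, 253, 253, 253, 253, 253, 255, 178, 186, 193, 117, 103, 130, 188, 183, 184, 166, 62, 66, 67, 69]
```

```bash
python3 - <<'E'
from h import *
from scipy.ndimage import map_coordinates
from scipy.optimize import least_squares
from scipy.signal import find_peaks
g=cv2.imread('pics/wr1.png',0).astype(float)
# axis line in wr1: knob (264.0,90)->sleeve(271,178)
v=np.arange(78,175,.25);u=264.2+(v-100)*(271.5-264.2)/(178-100)
pr=np.mean([map_coordinates(g,[v,u+k],order=1) for k in(-3,-2,-1,0,1,2,3)],0)
pk=lambda p,v:[(round(v[i],2)) for i in find_peaks(-p,prominence=12)[0]]
print('wr1 dark',pk(pr,v)); d=np.gradient(pr);print('steps',[(v[i],round(d[i],1)) for i in find_peaks(abs(d),height=6)[0]])
for n in('w6','w7'):
    h=cv2.imread(f'pics/{n}.png',0).astype(float);w=np.arange(80,230,.5)
    q=np.mean([map_coordinates(h,[w,np.full_like(w,276+k)],order=1) for k in range(-5,6)],0)
    print(n,'dark',pk(q,w));d=np.gradient(q);print('steps',[(w[i],round(d[i],1)) for i in find_peaks(abs(d),height=8)[0]])
E
```

```text
wr1 dark [np.float64(91.0), np.float64(99.0), np.float64(106.0), np.float64(113.0), np.float64(120.0), np.float64(126.0), np.float64(143.0), np.float64(151.0)]
steps [(np.float64(90.75), np.float64(-10.3)), (np.float64(92.75), np.float64(9.8)), (np.float64(97.75), np.float64(-9.5)), (np.float64(99.25), np.float64(10.0)), (np.float64(100.75), np.float64(6.7)), (np.float64(104.75), np.float64(-8.9)), (np.float64(106.25), np.float64(9.3)), (np.float64(107.75), np.float64(8.2)), (np.float64(111.75), np.float64(-8.8)), (np.float64(113.25), np.float64(10.8)), (np.float64(114.75), np.float64(8.2)), (np.float64(118.75), np.float64(-9.3)), (np.float64(120.75), np.float64(12.0)), (np.float64(125.25), np.float64(-6.8)), (np.float64(127.25), np.float64(15.1)), (np.float64(142.75), np.float64(-26.3)), (np.float64(144.25), np.float64(25.0)), (np.float64(149.75), np.float64(-27.2))]
w6 dark [np.float64(101.0), np.float64(119.0), np.float64(129.0), np.float64(141.0), np.float64(154.0), np.float64(166.0), np.float64(176.0), np.float64(205.0), np.float64(218.0)]
steps [(np.float64(95.5), np.float64(11
[... 757 characters left out ...]
64(99.5), np.float64(10.3)), (np.float64(115.5), np.float64(-14.7)), (np.float64(119.5), np.float64(23.7)), (np.float64(127.5), np.float64(-15.7)), (np.float64(131.5), np.float64(23.2)), (np.float64(139.5), np.float64(-20.0)), (np.float64(143.5), np.float64(20.4)), (np.float64(151.5), np.float64(-21.2)), (np.float64(154.5), np.float64(22.3)), (np.float64(162.5), np.float64(-20.6)), (np.float64(166.5), np.float64(24.6)), (np.float64(175.5), np.float64(-18.5)), (np.float64(177.5), np.float64(26.2)), (np.float64(197.5), np.float64(-9.0)), (np.float64(203.5), np.float64(-33.0)), (np.float64(206.5), np.float64(-11.3)), (np.float64(208.5), np.float64(22.5)), (np.float64(216.5), np.float64(-34.4))]
```

```bash
python3 - <<'E'
import numpy as np
from scipy.optimize import least_squares
A=np.array([91.75,98.5,105.5,112.5,119.7,126.25,143.5,150.5])
W={'w6':[117.5,129.5,141.5,153.5,165.5,175,206,217.5],'w7':[117.5,129.5,141.5,153,164.5,176.5,206,216.5]}
def inv(v,z): # tool x of row at tool z
    y=(v-203)/316; dz=z+.1621; s=dz/(-.2735*y+.9619); return .0791+s*(-.9619*y-.2735)
def fwd(x,z):
    dx,dz=x-.0791,z+.1621
    return 203+316*(-.9619*dx-.2735*dz)/(-.2735*dx+.9619*dz)
for zt in(.117,.120,.123):
    X=inv(A,.2524-zt)   # tcp z at wr1
    L=X-X[-1]
    print(zt,'L',(L*1000).round(1))
    for n,w in W.items():
        f=lambda p:fwd((L+p[1])*np.cos(p[0])+.0115*np.sin(p[0]),p[2]+(L+p[1])*np.sin(p[0])-.0115*np.cos(p[0]))-np.array(w)
        for free in(0,1):
            r=least_squares(lambda q:f([q[0],q[1],q[2] if free else -.002]),[.1,.03,-.002],x_scale=[.1,.01,.01])
            print(n,free,r.x.round(4),'rms',np.sqrt(np.mean(r.fun**2)).round(2))
E
```

```text
0.117 L [51.9 46.2 40.2 34.1 27.8 22.   6.5  0. ]
w6 0 [ 0.28    0.0243 -0.002 ] rms 0.71
w6 1 [0.1342 0.024  0.0068] rms 0.56
w7 0 [ 0.2859  0.0244 -0.002 ] rms 0.78
w7 1 [0.0754 0.0243 0.0097] rms 0.44
0.12 L [51.4 45.7 39.8 33.8 27.6 21.8  6.4  0. ]
w6 0 [ 0.2555  0.0247 -0.002 ] rms 0.67
w6 1 [0.1342 0.0245 0.0051] rms 0.56
w7 0 [ 0.2616  0.0248 -0.002 ] rms 0.72
w7 1 [0.0754 0.0249 0.0081] rms 0.44
0.123 L [50.8 45.3 39.4 33.5 27.3 21.6  6.3  0. ]
w6 0 [ 0.2296  0.0251 -0.002 ] rms 0.63
w6 1 [0.1342 0.0251 0.0034] rms 0.56
w7 0 [ 0.2357  0.0252 -0.002 ] rms 0.66
w7 1 [0.0754 0.0254 0.0064] rms 0.44
```

Emit:
{"fn": "servo_tool", "kwargs": {"plan": [[0.012, 0, -0.074, 0, 0, 0, 15], [0.024, 0, -0.148, 0, 0, 0, 15], [0.032, 0, -0.2, 0, 0, 0, 15], [0.048, 0, -0.3, 0, 0, 0, 15], [0.048, 0, -0.3, 0, 0, 0, 15]]}}

```text
time: 18.1
tool_pos: [0.549, -0.0913, 0.147]
ee_rot: [3.137, -0.146, 1.795]
wrist_force: [0.2, 0.6, -1.7]
width: 0.022
finger_force: 30.0
```

```bash
python3 st.py; cat > tri.py <<'E'
from h import *
import sys, fit
o,_=snap('top','t.png'); snap('scene','s.png'); print(o['tool_pos'],o['ee_rot'])
P={c:robot.camera_params(c) for c in('top','scene')}
hd=[robot.find_in(t,'scene')[:1] for t in('wrench','wrench_head')]; print(hd)
class S: camera_params=staticmethod(lambda c:P[c])
fit.robot=S
z0=float(sys.argv[1]); c0=[float(x) for x in sys.argv[2:4]]
for z in (z0-.006,z0,z0+.006): print(z,*fit.rim('pics/t.png','top',c0,z,.036,range(-170,-10,5),it=12,w=2.5))
E
python3 tri.py .152 .5766 -.2123
```

```text
t 18.1 ang 1.7951 yaw 1.795 r 0.1241 Fcw 0.35 Frad 0.58 Fz -1.72 Tq [-0.185 -0.171 -0.013] qt [ 2.000e-02 -3.555e+01 -2.826e+01  6.100e-01  6.700e-01  2.000e-02]
[ 0.549  -0.0913  0.147 ] [ 3.1371 -0.146   1.795 ]
[[], [{'extent': [304.9, 159.6, 24.8, 22.1], 'conf': 0.63}]]
0.146 [ 0.586  -0.1896] -0.0021855881869119807 0.0010021425667671542 9
0.152 [ 0.6991 -0.2004] 0.0 nan 0
0.158 [ 0.6046 -0.1943] -6.250377634167132e-05 0.0 1
  return _methods._mean(a, axis=axis, dtype=dtype,
  ret = ret.dtype.type(ret / rcount)
  ret = _var(a, axis=axis, dtype=dtype, out=out, ddof=ddof,
  arrmean = um.true_divide(arrmean, div, out=arrmean,
  ret = ret.dtype.type(ret / rcount)
```

```bash
cat > box.py <<'E'
from h import *
import sys
def model(tcp,yaw,pitch,rel):
    u=np.array([np.cos(yaw),np.sin(yaw),0]);k=np.array([0,0,1.])
    xt=np.cos(pitch)*u+np.sin(pitch)*k; zt=np.sin(pitch)*u-np.cos(pitch)*k   # tool x,z
    G=np.array(tcp)-.002*zt
    th=rel-pitch; a=np.cos(th)*u-np.sin(th)*k;n=np.sin(th)*u+np.cos(th)*k;b=np.cross(n,a)
    pts={}
    c=np.linspace(0,2*np.pi,40)
    pts['knob']=np.array([G+.0875*a+.0125*(np.cos(t)*b+np.sin(t)*n) for t in c])
    pts['head']=np.array([G-.1264*a+h*n+.036*(np.cos(t)*b+np.sin(t)*a) for t in c for h in(.011,-.015)])
    pts['rimc']=(G-.1264*a+.011*n)[None]; pts['org']=(G-.1264*a-.015*n)[None]
    return pts
if __name__=='__main__':
    p=robot.camera_params('scene')
    pj=lambda P:cv2.projectPoints(P,np.array(p['rvec'],float),np.array(p['tvec'],float),np.array(p['camera_matrix'],float),None)[0][:,0]
    for tcp,yaw,pit,name in [((.5469,-.0885,.1134),1.795,.158,'scene7'),((.549,-.0913,.147),1.795,.146,'now')]:
        for w in(-.05,0,.05,.1,.15,.2):
            m=model(tcp,yaw,pit,pit+w);K=pj(m['knob']);H=pj(m['head'])
            print(name,w,'knob bottom %.1f left %.1f head top %.1f bottom %.1f'%(K[:,1].max(),K[:,0].min(),H[:,1].min(),H[:,1].max()),'org',m['org'].round(4))
    for i in range(3):
        robot.snapshot('scene')
        print([robot.find_in(t,'scene')[:1] for t in('wrench','handle_grip')])
E
python3 box.py
```

```text
scene7 -0.05 knob bottom 208.4 left 240.8 head top 165.1 bottom 186.5 org [[ 0.5749 -0.2112  0.0941]]
scene7 0 knob bottom 210.4 left 240.8 head top 161.9 bottom 184.3 org [[ 0.5751 -0.212   0.1004]]
scene7 0.05 knob bottom 212.3 left 241.0 head top 158.7 bottom 182.1 org [[ 0.5752 -0.2126  0.1067]]
scene7 0.1 knob bottom 214.2 left 241.2 head top 155.5 bottom 180.0 org [[ 0.5753 -0.2129  0.1131]]
scene7 0.15 knob bottom 216.0 left 241.5 head top 152.3 bottom 177.9 org [[ 0.5753 -0.2128  0.1194]]
scene7 0.2 knob bottom 217.7 left 241.8 head top 149.2 bottom 175.9 org [[ 0.5752 -0.2125  0.1258]]
now -0.05 knob bottom 191.6 left 240.3 head top 150.5 bottom 171.3 org [[ 0.577  -0.2139  0.1277]]
now 0 knob bottom 193.7 left 240.4 head top 147.2 bottom 169.1 org [[ 0.5772 -0.2148  0.134 ]]
now 0.05 knob bottom 195.7 left 240.5 head top 143.9 bottom 166.9 org [[ 0.5773 -0.2154  0.1403]]
now 0.1 knob bottom 197.6 left 240.8 head top 140.6 bottom 164.7 org [[ 0.5774 -0.2157  0.1467]]
now 0.15 knob bottom 199.4 left 241.0 head top 137.4 bottom 162.6 org [[ 0.5774 -0.2156  0.153 ]]
now 0.2 knob bottom 201.2 left 241.4 head top 134.2 bottom 160.5 org [[ 0.5773 -0.2153  0.1594]]
[[{'extent': [277.1, 172.9, 75.9, 40.1], 'conf': 0.63}], [{'extent': [278.1, 171.8, 75.0, 46.3], 'conf': 0.88}]]
[[{'extent': [277.6, 173.9, 72.8, 42.0], 'conf': 0.95}], [{'extent': [277.6, 173.4, 73.1, 47.5], 'conf': 0.67}]]
[[{'extent': [277.3, 173.8, 75.4, 43.4], 'conf': 0.85}], [{'extent': [279.4, 173.3, 75.7, 45.2], 'conf': 0.61}]]
```

Emit:
{"fn": "servo_tool", "kwargs": {"plan": [[0.013, -0.033, 0.002, 0.0023, 0, -0.016, 15], [0.027, -0.067, 0.004, 0.0046, 0, -0.0315, 15], [0.027, -0.067, 0.004, 0.0046, 0, -0.0315, 15], [0.027, -0.067, 0.004, 0.0046, 0, -0.0315, 15]]}}

```text
time: 19.08
tool_pos: [0.5403, -0.0888, 0.1437]
ee_rot: [3.141, -0.15, 1.845]
wrist_force: [-0.4, 0.2, -3.0]
width: 0.0217
finger_force: 30.0
```

```bash
sed -i '$a y=R.from_euler("xyz",o["ee_rot"]).as_matrix()[:,1];print("Ty",(np.array(o["wrist_torque"])@y).round(3),"rpy",np.round(o["ee_rot"],3),"z",o["tool_pos"][2])' st.py; python3 st.py
```

```text
t 19.08 ang 1.8569 yaw 1.8451 r 0.1287 Fcw -0.36 Frad 0.36 Fz -2.97 Tq [-0.165 -0.156 -0.021] qt [ 1.000e-02 -3.739e+01 -3.015e+01  6.500e-01  5.100e-01 -2.000e-02]
Ty -0.201 rpy [ 3.141 -0.15   1.845] z 0.14370055615663466
```

Emit:
{"fn": "servo_tool", "kwargs": {"plan": [[-0.005, 0, 0.03, 0, 0, 0, 15], [-0.009, 0, 0.06, 0, 0, 0, 15], [-0.015, 0, 0.1, 0, 0, 0, 15], [-0.015, 0, 0.1, 0, 0, 0, 15]]}}

```text
time: 19.42
tool_pos: [0.5404, -0.089, 0.1327]
ee_rot: [-3.142, -0.15, 1.845]
wrist_force: [-0.0, -0.4, -1.2]
width: 0.0218
finger_force: 30.0
```

```bash
python3 st.py
```

```text
t 19.42 ang 1.8565 yaw 1.8454 r 0.1285 Fcw -0.14 Frad -0.34 Fz -1.25 Tq [-0.401 -0.315  0.032] qt [  0.04 -37.   -29.07   0.79   0.91   0.14]
Ty -0.471 rpy [-3.142 -0.15   1.845] z 0.13266861417880482
```

Emit:
{"fn": "servo_tool", "kwargs": {"plan": [[-0.0045, 0, 0.03, 0, 0, 0, 15], [-0.009, 0, 0.06, 0, 0, 0, 15], [-0.009, 0, 0.06, 0, 0, 0, 15]]}}

```text
time: 19.67
tool_pos: [0.5406, -0.0892, 0.1272]
ee_rot: [3.141, -0.149, 1.845]
wrist_force: [0.5, -1.6, -1.9]
width: 0.0215
finger_force: 30.0
```

```bash
python3 st.py
```

```text
t 19.67 ang 1.8555 yaw 1.8454 r 0.1283 Fcw 0.04 Frad -1.68 Fz -1.87 Tq [-0.633 -0.422  0.147] qt [  0.46 -36.78 -28.54   1.06   1.14   0.15]
Ty -0.723 rpy [ 3.141 -0.149  1.845] z 0.1271845070366803
```

Emit:
{"fn": "servo_tool", "kwargs": {"plan": [[-0.008, 0, -0.002, 0, 0, 0, 15], [-0.015, 0, -0.002, 0, 0, 0, 15], [-0.015, 0, -0.002, 0, 0, 0, 15], [-0.015, 0, -0.002, 0, 0, 0, 15]]}}

```text
time: 20.0
tool_pos: [0.5406, -0.0902, 0.1274]
ee_rot: [3.142, -0.15, 1.845]
wrist_force: [0.7, -0.2, -2.1]
width: 0.0215
finger_force: 30.0
```

```bash
python3 st.py
```

```text
t 20.0 ang 1.8571 yaw 1.8453 r 0.1273 Fcw 0.66 Frad -0.37 Fz -2.11 Tq [-0.276 -0.248  0.118] qt [ -0.12 -36.93 -29.17   0.67   0.74   0.08]
Ty -0.333 rpy [ 3.142 -0.15   1.845] z 0.12737946094636574
```

Emit:
{"fn": "servo_tool", "kwargs": {"plan": [[-0.0045, 0, 0.03, 0, 0, 0, 15], [-0.006, 0, 0.04, 0, 0, 0, 15], [-0.006, 0, 0.04, 0, 0, 0, 15]]}}

```text
time: 20.25
tool_pos: [0.5406, -0.09, 0.1231]
ee_rot: [3.142, -0.15, 1.846]
wrist_force: [0.2, 1.7, -0.3]
width: 0.0215
finger_force: 30.0
```

```bash
python3 st.py
```

```text
t 20.25 ang 1.8571 yaw 1.8456 r 0.1275 Fcw 0.7 Frad 1.55 Fz -0.35 Tq [-0.215 -0.29   0.079] qt [ -0.63 -36.32 -28.78   0.46   0.59   0.09]
Ty -0.285 rpy [ 3.142 -0.15   1.846] z 0.12314470990175655
```

Emit:
{"fn": "servo_tool", "kwargs": {"plan": [[0.003, 0.003, 0.015, 0, 0, 0, 15], [0.001, 0.005, 0.03, 0, 0, 0, 15], [-0.001, 0.005, 0.04, 0, 0, 0, 15], [-0.001, 0.005, 0.04, 0, 0, 0, 15]]}}

```text
time: 20.58
tool_pos: [0.541, -0.0896, 0.1191]
ee_rot: [3.142, -0.15, 1.845]
wrist_force: [1.0, -0.0, -1.2]
width: 0.0215
finger_force: 30.0
```

```bash
python3 st.py
```

```text
t 20.58 ang 1.8531 yaw 1.8454 r 0.1277 Fcw 0.95 Frad -0.31 Fz -1.19 Tq [-0.258 -0.236  0.027] qt [ -0.4  -36.52 -28.65   0.61   0.68   0.08]
Ty -0.312 rpy [ 3.142 -0.15   1.845] z 0.11910512606160106
```

Emit:
{"fn": "servo_tool", "kwargs": {"plan": [[-0.003, 0, 0.02, 0, 0, 0, 15], [-0.006, 0, 0.04, 0, 0, 0, 15], [-0.006, 0, 0.04, 0, 0, 0, 15]]}}

```text
time: 20.83
tool_pos: [0.5412, -0.0902, 0.1149]
ee_rot: [3.141, -0.149, 1.845]
wrist_force: [0.6, -0.9, -0.5]
width: 0.0216
finger_force: 30.0
```

```bash
python3 st.py
```

```text
t 20.83 ang 1.8531 yaw 1.8452 r 0.1271 Fcw 0.37 Frad -1.05 Fz -0.51 Tq [-0.591 -0.448  0.185] qt [  0.41 -36.77 -28.11   1.02   1.13   0.18]
Ty -0.69 rpy [ 3.141 -0.149  1.845] z 0.11489535887886046
```

Emit:
{"fn": "servo_tool", "kwargs": {"plan": [[-0.008, 0, 0, 0, 0, 0, 15], [-0.01, 0, 0.02, 0, 0, 0, 15], [-0.012, 0, 0.03, 0, 0, 0, 15], [-0.012, 0, 0.03, 0, 0, 0, 15]]}}

```text
time: 21.17
tool_pos: [0.5412, -0.0902, 0.112]
ee_rot: [3.142, -0.15, 1.845]
wrist_force: [0.8, 0.3, -0.3]
width: 0.0218
finger_force: 30.0
```

```bash
python3 st.py
```

```text
t 21.17 ang 1.8531 yaw 1.8454 r 0.1271 Fcw 0.81 Frad 0.07 Fz -0.34 Tq [-0.265 -0.265  0.119] qt [ -0.48 -36.38 -28.33   0.56   0.69   0.13]
Ty -0.327 rpy [ 3.142 -0.15   1.845] z 0.112014285569923
```

Emit:
{"fn": "servo_tool", "kwargs": {"plan": [[-0.002, 0, 0.01, 0, 0, 0, 15], [-0.003, 0, 0.02, 0, 0, 0, 15], [-0.003, 0, 0.02, 0, 0, 0, 15]]}}

```text
time: 21.42
tool_pos: [0.5412, -0.0902, 0.11]
ee_rot: [3.142, -0.15, 1.845]
wrist_force: [0.0, 1.7, -0.2]
width: 0.0218
finger_force: 30.0
```

```bash
python3 st.py
```

```text
t 21.42 ang 1.8532 yaw 1.8454 r 0.1271 Fcw 0.51 Frad 1.6 Fz -0.23 Tq [-0.186 -0.287  0.151] qt [ -0.72 -36.27 -28.37   0.44   0.56   0.13]
Ty -0.256 rpy [ 3.142 -0.15   1.845] z 0.11003906553517308
```

```bash
cat > chk.py <<'E'
from h import *
from box import model
from scipy.ndimage import map_coordinates
from scipy.signal import find_peaks
o,_=snap('wrist','c.png')
h=cv2.imread('pics/c.png',0).astype(float);w=np.arange(80,230,.5)
q=np.mean([map_coordinates(h,[w,np.full_like(w,276+k)],order=1) for k in range(-5,6)],0);d=np.gradient(q)
print('steps',[float(w[i]) for i in find_peaks(abs(d),height=12)[0]])
E_=[]
for i in range(4):
    robot.snapshot('scene')
    for r in robot.find_in('wrench','scene')[:1]+robot.find_in('handle_grip','scene')[:1]:
        c,rw,ww,hh=r['extent'];E_.append([c-ww/2,rw-hh/2,rw+hh/2])
print('left,top,bottom med',np.median(E_,0).round(1),len(E_))
p=robot.camera_params('scene')
pj=lambda P:cv2.projectPoints(P,np.array(p['rvec'],float),np.array(p['tvec'],float),np.array(p['camera_matrix'],float),None)[0][:,0]
pit=-o['ee_rot'][1]
for wt in(-.1,-.05,0,.05,.1):
    m=model(o['tool_pos'],o['ee_rot'][2],pit,pit+wt);K=pj(m['knob']);H=pj(m['head'])
    print(wt,'left %.1f top %.1f bottom %.1f'%(K[:,0].min(),H[:,1].min(),K[:,1].max()),'org',m['org'].round(4))
E
sed -i 's/^    for i in range(3):/    for i in range(0):/' box.py; python3 chk.py
```

```text
steps [100.5, 115.5, 119.5, 127.5, 131.5, 139.5, 143.5, 151.5, 154.5, 162.5, 166.5, 175.5, 177.5, 192.5, 203.5, 207.5, 216.5]
left,top,bottom med [245.6 159.6 217.8] 7
-0.1 left 244.9 top 169.7 bottom 209.1 org [[ 0.575  -0.2101  0.0845]]
-0.05 left 244.9 top 166.5 bottom 211.1 org [[ 0.5753 -0.2113  0.0907]]
0 left 245.0 top 163.2 bottom 213.1 org [[ 0.5755 -0.2121  0.097 ]]
0.05 left 245.1 top 160.0 bottom 215.1 org [[ 0.5757 -0.2127  0.1034]]
0.1 left 245.3 top 156.8 bottom 216.9 org [[ 0.5758 -0.213   0.1097]]
```

Emit:
{"fn": "servo_tool", "kwargs": {"plan": [[0.003, 0.003, 0.01, 0, 0, 0, 15], [0.002, 0.003, 0.02, 0, 0, 0, 15], [0.002, 0.003, 0.02, 0, 0, 0, 15]]}}

```text
time: 22.32
tool_pos: [0.5414, -0.0901, 0.1082]
ee_rot: [3.142, -0.149, 1.845]
wrist_force: [-0.2, 0.7, 0.9]
width: 0.022
finger_force: 30.0
```

```bash
python3 st.py
```

```text
t 22.32 ang 1.8511 yaw 1.8452 r 0.1272 Fcw 0.03 Frad 0.76 Fz 0.94 Tq [-0.218 -0.192  0.133] qt [ -0.45 -36.18 -28.39   0.58   0.44   0.09]
Ty -0.262 rpy [ 3.142 -0.149  1.845] z 0.10817764779114182
```

Emit:
{"fn": "servo_tool", "kwargs": {"plan": [[-0.002, 0, 0.01, 0, 0, 0, 15], [-0.003, 0, 0.02, 0, 0, 0, 15], [-0.003, 0, 0.02, 0, 0, 0, 15]]}}

```text
time: 22.57
tool_pos: [0.5414, -0.09, 0.1061]
ee_rot: [3.142, -0.15, 1.845]
wrist_force: [-0.6, 0.7, 1.4]
width: 0.0216
finger_force: 30.0
```

```bash
python3 st.py
```

```text
t 22.57 ang 1.8511 yaw 1.8452 r 0.1273 Fcw -0.37 Frad 0.88 Fz 1.39 Tq [-0.303 -0.195  0.08 ] qt [ -0.28 -36.12 -28.26   0.68   0.45   0.09]
Ty -0.344 rpy [ 3.142 -0.15   1.845] z 0.10605683320459336
```

Emit:
{"fn": "servo_tool", "kwargs": {"plan": [[-0.002, 0, 0.01, 0, 0, 0, 15], [-0.003, 0, 0.02, 0, 0, 0, 15], [-0.003, 0, 0.02, 0, 0, 0, 15]]}}

```text
time: 22.82
tool_pos: [0.5414, -0.09, 0.104]
ee_rot: [3.142, -0.15, 1.845]
wrist_force: [-0.6, 0.1, -0.3]
width: 0.0216
finger_force: 30.0
```

```bash
python3 st.py
```

```text
t 22.82 ang 1.851 yaw 1.8452 r 0.1272 Fcw -0.52 Frad 0.26 Fz -0.27 Tq [-0.405 -0.126  0.074] qt [ -0.09 -36.02 -28.11   0.79   0.45   0.09]
Ty -0.424 rpy [ 3.142 -0.15   1.845] z 0.10403632869412596
```

```bash
python3 chk.py; python3 - <<'E'
from h import *
import fit
snap('top','t2.png');P=robot.camera_params('top')
class S: camera_params=staticmethod(lambda c:P)
fit.robot=S
for a in (range(-150,-30,5),range(-135,-45,5)): print(fit.rim('pics/t2.png','top',(.5766,-.2123),.121,.036,a,it=12,w=2),)
# knob in top: nothing
for t in('wrench','wrench_head'): print(robot.find_in(t,'top')[:1])
E
```

```text
steps [101.5, 117.5, 120.5, 128.5, 132.5, 139.5, 143.5, 151.5, 154.5, 162.5, 166.5, 175.5, 177.5, 202.5, 207.5, 215.5]
left,top,bottom med [246.8 161.2 222.2] 8
-0.1 left 244.9 top 172.1 bottom 211.9 org [[ 0.5752 -0.2099  0.0785]]
-0.05 left 244.9 top 168.9 bottom 214.0 org [[ 0.5755 -0.2111  0.0847]]
0 left 245.0 top 165.7 bottom 215.9 org [[ 0.5757 -0.212   0.091 ]]
0.05 left 245.1 top 162.5 bottom 217.9 org [[ 0.5759 -0.2126  0.0974]]
0.1 left 245.3 top 159.4 bottom 219.7 org [[ 0.576  -0.2128  0.1037]]
(array([ 0.55  , -0.1502]), np.float64(-0.01591673640771661), np.float64(0.001363345099145141), np.int64(13))
(array([0.5094, 0.0112]), np.float64(0.002928181592673935), np.float64(0.0017334551311850607), np.int64(12))
[{'extent': [315.6, 167.9, 93.7, 44.1], 'conf': 0.77}]
[]
```

Emit:
{"fn": "servo_tool", "kwargs": {"plan": [[0.007, 0, -0.037, 0, 0.019, 0, 15], [0.014, 0, -0.073, 0, 0.038, 0, 15], [0.02, 0, -0.11, 0, 0.057, 0, 15], [0.02, 0, -0.11, 0, 0.057, 0, 15]]}}

```text
time: 23.95
tool_pos: [0.5416, -0.0898, 0.1155]
ee_rot: [3.141, -0.241, 1.844]
wrist_force: [-0.1, 0.2, -0.1]
width: 0.0217
finger_force: 30.0
```

```bash
python3 st.py; python3 chk.py
```

```text
t 23.95 ang 1.8494 yaw 1.8443 r 0.1274 Fcw -0.07 Frad 0.23 Fz -0.14 Tq [-0.311 -0.165  0.048] qt [-5.900e-01 -3.778e+01 -2.882e+01  1.000e+00  7.900e-01 -3.000e-02]
Ty -0.344 rpy [ 3.141 -0.241  1.844] z 0.11552820908168203
steps [101.5, 116.5, 120.5, 128.5, 132.5, 139.5, 143.5, 151.5, 154.5, 162.5, 166.5, 175.5, 177.5, 203.5, 206.5, 215.5]
left,top,bottom med [245.5 159.4 212.2] 8
-0.1 left 244.5 top 167.4 bottom 206.5 org [[ 0.5753 -0.2099  0.0899]]
-0.05 left 244.5 top 164.2 bottom 208.5 org [[ 0.5756 -0.2111  0.0962]]
0 left 244.5 top 160.9 bottom 210.5 org [[ 0.5758 -0.2119  0.1025]]
0.05 left 244.7 top 157.7 bottom 212.4 org [[ 0.576  -0.2125  0.1088]]
0.1 left 244.9 top 154.5 bottom 214.3 org [[ 0.5761 -0.2128  0.1152]]
```

Emit:
{"fn": "servo_tool", "kwargs": {"plan": [[0, 0.038, -0.01, -0.004, 0.01, 0.019, 15], [-0.002, 0, 0, 0, 0.019, 0, 15], [-0.005, -0.038, 0.01, 0.004, 0.019, -0.019, 15], [-0.006, 0, 0.02, 0, 0.019, 0, 15], [-0.008, 0.038, 0.03, -0.004, 0.019, 0.019, 15], [-0.008, 0, 0.03, 0, 0.019, 0, 15], [-0.008, 0, 0.03, 0, 0.019, 0, 15]]}}

```text
time: 25.18
tool_pos: [0.5412, -0.0896, 0.1121]
ee_rot: [3.142, -0.269, 1.846]
wrist_force: [0.2, -1.8, -1.7]
width: 0.0221
finger_force: 30.0
```

```bash
python3 st.py; python3 chk.py
```

```text
t 25.18 ang 1.8515 yaw 1.8459 r 0.1277 Fcw -0.27 Frad -1.84 Fz -1.75 Tq [-0.705 -0.455  0.101] qt [  1.01 -38.94 -27.94   1.59   1.62  -0.07]
Ty -0.802 rpy [ 3.142 -0.269  1.846] z 0.11214902562705786
steps [102.5, 117.5, 121.5, 128.5, 132.5, 139.5, 143.5, 151.5, 155.5, 162.5, 166.5, 175.5, 178.5, 203.5, 206.5, 215.5]
left,top,bottom med [247.3 161.1 212.4] 8
-0.1 left 244.6 top 168.8 bottom 208.2 org [[ 0.5751 -0.2097  0.0865]]
-0.05 left 244.7 top 165.6 bottom 210.2 org [[ 0.5755 -0.2109  0.0928]]
0 left 244.7 top 162.4 bottom 212.2 org [[ 0.5757 -0.2117  0.0991]]
0.05 left 244.9 top 159.2 bottom 214.1 org [[ 0.5759 -0.2123  0.1054]]
0.1 left 245.1 top 156.0 bottom 216.0 org [[ 0.5759 -0.2126  0.1118]]
```

Emit:
{"fn": "servo_tool", "kwargs": {"plan": [[-0.007, 0.03, -0.002, -0.004, 0, 0.015, 15], [-0.009, 0, 0.008, 0, 0, 0, 15], [-0.011, -0.03, 0.018, 0.004, 0, -0.015, 15], [-0.014, 0, 0.028, 0, 0, 0, 15], [-0.014, 0.03, 0.028, -0.004, 0, 0.015, 15], [-0.014, 0, 0.028, 0, 0, 0, 15], [-0.014, 0, 0.028, 0, 0, 0, 15]]}}

```text
time: 26.42
tool_pos: [0.5413, -0.0898, 0.1091]
ee_rot: [-3.141, -0.27, 1.846]
wrist_force: [1.8, -1.3, -2.0]
width: 0.0215
finger_force: 30.0
```

```bash
python3 st.py; python3 chk.py
```

```text
t 26.42 ang 1.8518 yaw 1.8461 r 0.1275 Fcw 1.36 Frad -1.74 Fz -2.0 Tq [-0.468 -0.38   0.076] qt [ 2.900e-01 -3.937e+01 -2.864e+01  1.190e+00  1.260e+00 -1.000e-02]
Ty -0.553 rpy [-3.141 -0.27   1.846] z 0.109065285587265
steps [102.5, 117.5, 121.5, 128.5, 132.5, 140.5, 143.5, 151.5, 155.5, 162.5, 166.5, 175.5, 178.5, 203.5, 206.5, 215.5]
left,top,bottom med [246.9 162.4 215.4] 8
-0.1 left 244.8 top 170.1 bottom 209.6 org [[ 0.5752 -0.2099  0.0834]]
-0.05 left 244.8 top 166.9 bottom 211.6 org [[ 0.5755 -0.2111  0.0897]]
0 left 244.9 top 163.6 bottom 213.6 org [[ 0.5758 -0.212   0.096 ]]
0.05 left 245.0 top 160.4 bottom 215.5 org [[ 0.5759 -0.2126  0.1023]]
0.1 left 245.3 top 157.3 bottom 217.4 org [[ 0.576  -0.2128  0.1087]]
```

Emit:
{"fn": "servo_tool", "kwargs": {"plan": [[-0.004, 0.03, -0.012, -0.004, 0.013, 0.015, 15], [-0.006, 0, 0, 0, 0.013, 0, 15], [-0.008, -0.03, 0.01, 0.004, 0.013, -0.015, 15], [-0.01, 0, 0.02, 0, 0.013, 0, 15], [-0.01, 0.03, 0.02, -0.004, 0.013, 0.015, 15], [-0.01, 0, 0.02, 0, 0.013, 0, 15], [-0.01, 0, 0.02, 0, 0.013, 0, 15]]}}

```text
time: 27.65
tool_pos: [0.5414, -0.0903, 0.1069]
ee_rot: [-3.141, -0.291, 1.846]
wrist_force: [0.0, 2.1, -2.3]
width: 0.0217
finger_force: 30.0
```

```bash
python3 st.py; python3 chk.py
```

```text
t 27.65 ang 1.8514 yaw 1.8461 r 0.1269 Fcw 0.6 Frad 2.01 Fz -2.26 Tq [ 0.067 -0.199  0.024] qt [ -1.18 -39.87 -29.39   0.5    0.77  -0.  ]
Ty 0.01 rpy [-3.141 -0.291  1.846] z 0.10691345829576313
steps [102.5, 117.5, 121.5, 128.5, 132.5, 139.5, 143.5, 151.5, 155.5, 162.5, 166.5, 175.5, 177.5, 203.5, 206.5, 215.5]
left,top,bottom med [245.  165.5 215.1] 8
-0.1 left 245.0 top 170.9 bottom 210.5 org [[ 0.5754 -0.2105  0.0813]]
-0.05 left 245.1 top 167.7 bottom 212.5 org [[ 0.5757 -0.2116  0.0875]]
0 left 245.1 top 164.5 bottom 214.5 org [[ 0.576  -0.2125  0.0938]]
0.05 left 245.3 top 161.3 bottom 216.4 org [[ 0.5761 -0.2131  0.1002]]
0.1 left 245.5 top 158.1 bottom 218.3 org [[ 0.5762 -0.2133  0.1065]]
```

Emit:
{"fn": "servo_tool", "kwargs": {"plan": [[0.003, 0, 0.01, 0, 0, 0, 15], [0, 0, 0.02, 0, 0, 0, 15], [0, 0, 0.02, 0, 0, 0, 15]]}}

```text
time: 28.55
tool_pos: [0.5416, -0.0902, 0.1053]
ee_rot: [3.141, -0.289, 1.845]
wrist_force: [-0.5, 1.8, -1.4]
width: 0.0217
finger_force: 30.0
```

```bash
python3 st.py
```

```text
t 28.55 ang 1.8498 yaw 1.8454 r 0.127 Fcw -0.02 Frad 1.84 Fz -1.41 Tq [ 0.029 -0.173  0.072] qt [ -1.09 -39.31 -29.06   0.57   0.62   0.07]
Ty -0.019 rpy [ 3.141 -0.289  1.845] z 0.10527408107129661
```

Emit:
{"fn": "servo_tool", "kwargs": {"plan": [[-0.003, 0, 0.01, 0, 0, 0, 15], [-0.005, 0, 0.02, 0, 0, 0, 15], [-0.005, 0, 0.02, 0, 0, 0, 15]]}}

```text
time: 28.8
tool_pos: [0.5417, -0.09, 0.1035]
ee_rot: [3.141, -0.289, 1.846]
wrist_force: [-1.4, 3.2, 1.2]
width: 0.0219
finger_force: 30.0
```

```bash
python3 st.py; python3 chk.py
```

```text
t 28.8 ang 1.8488 yaw 1.8456 r 0.1272 Fcw -0.49 Frad 3.45 Fz 1.24 Tq [ 0.027 -0.063  0.081] qt [-1.280e+00 -3.775e+01 -2.804e+01  5.000e-01  3.800e-01  3.000e-02]
Ty 0.009 rpy [ 3.141 -0.289  1.846] z 0.1035289569893085
steps [102.5, 117.5, 121.5, 128.5, 132.5, 140.5, 143.5, 151.5, 155.5, 162.5, 166.5, 175.5, 177.5, 202.5, 206.5, 215.5]
left,top,bottom med [245.7 166.2 217.4] 8
-0.1 left 244.9 top 172.3 bottom 212.1 org [[ 0.5756 -0.2102  0.0779]]
-0.05 left 244.9 top 169.1 bottom 214.1 org [[ 0.5759 -0.2114  0.0841]]
0 left 245.0 top 165.9 bottom 216.1 org [[ 0.5762 -0.2122  0.0904]]
0.05 left 245.1 top 162.7 bottom 218.0 org [[ 0.5763 -0.2128  0.0968]]
0.1 left 245.3 top 159.5 bottom 219.9 org [[ 0.5764 -0.2131  0.1031]]
```

Emit:
{"fn": "servo_tool", "kwargs": {"plan": [[0.007, 0, 0.002, 0, 0, 0, 15], [0.007, 0, 0.002, 0, 0, 0, 15], [0.007, 0, 0.002, 0, 0, 0, 15]]}}

```text
time: 29.7
tool_pos: [0.5416, -0.0899, 0.1031]
ee_rot: [3.141, -0.288, 1.845]
wrist_force: [1.4, -0.9, 1.1]
width: 0.0216
finger_force: 30.0
```

```bash
python3 st.py
```

```text
t 29.7 ang 1.8496 yaw 1.845 r 0.1273 Fcw 1.12 Frad -1.3 Fz 1.06 Tq [-0.55  -0.272  0.011] qt [  0.26 -37.67 -26.87   1.22   1.18   0.07]
Ty -0.604 rpy [ 3.141 -0.288  1.845] z 0.103084425022836
```

Emit:
{"fn": "servo_tool", "kwargs": {"plan": [[-0.003, 0, 0.01, 0, 0, 0, 15], [-0.003, 0, 0.01, 0, 0, 0, 15], [-0.003, 0, 0.01, 0, 0, 0, 15]]}}

```text
time: 29.95
tool_pos: [0.5415, -0.0898, 0.1021]
ee_rot: [3.141, -0.288, 1.845]
wrist_force: [0.4, -1.4, 2.4]
width: 0.0216
finger_force: 30.0
```

```bash
python3 st.py; python3 chk.py|head -1
```

```text
t 29.95 ang 1.8497 yaw 1.8451 r 0.1274 Fcw -0.0 Frad -1.41 Fz 2.36 Tq [-0.63  -0.312  0.036] qt [  0.79 -37.3  -26.38   1.44   1.27   0.07]
Ty -0.691 rpy [ 3.141 -0.288  1.845] z 0.10213519931705528
steps [103.5, 117.5, 121.5, 129.5, 133.5, 140.5, 144.5, 151.5, 155.5, 162.5, 166.5, 175.5, 178.5, 202.5, 206.5, 215.5]
```

Emit:
{"fn": "servo_tool", "kwargs": {"plan": [[-0.004, 0.032, -0.004, -0.0045, 0, 0.0153, 15], [-0.006, 0.064, -0.004, -0.009, 0, 0.0305, 15], [-0.008, 0.095, -0.004, -0.0136, 0, 0.0458, 15], [-0.01, 0.127, -0.006, -0.0181, 0, 0.061, 15], [-0.01, 0.127, -0.006, -0.0181, 0, 0.061, 15]]}}

```text
time: 31.02
tool_pos: [0.5541, -0.0868, 0.1022]
ee_rot: [3.141, -0.29, 1.744]
wrist_force: [-0.4, -4.4, 2.0]
width: 0.0214
finger_force: 30.0
```

```bash
python3 st.py
```

```text
t 31.02 ang 1.7483 yaw 1.7437 r 0.1275 Fcw -1.16 Frad -4.24 Fz 1.99 Tq [-1.156 -0.231  0.056] qt [  2.3  -37.8  -26.26   2.35   1.4    0.22]
Ty -1.179 rpy [ 3.141 -0.29   1.744] z 0.10222306938183173
```

Emit:
{"fn": "servo_tool", "kwargs": {"plan": [[0, 0.032, 0, -0.0045, 0, 0.0153, 15], [-0.0016, 0.064, 0, -0.009, 0, 0.0305, 15], [-0.0016, 0.064, 0, -0.009, 0, 0.0305, 15]]}}

```text
time: 31.27
tool_pos: [0.5604, -0.0859, 0.1022]
ee_rot: [3.141, -0.29, 1.694]
wrist_force: [-0.4, -3.7, 2.6]
width: 0.0219
finger_force: 30.0
```

```bash
python3 st.py
```

```text
t 31.27 ang 1.6985 yaw 1.6943 r 0.1274 Fcw -0.89 Frad -3.63 Fz 2.59 Tq [-1.178 -0.144  0.062] qt [  2.39 -37.86 -26.33   2.43   1.27   0.21]
Ty -1.187 rpy [ 3.141 -0.29   1.694] z 0.10222491206379171
```

Emit:
{"fn": "servo_tool", "kwargs": {"plan": [[-0.007, 0.032, -0.002, -0.0045, 0, 0.0153, 15], [-0.012, 0.064, -0.003, -0.009, 0, 0.0305, 15], [-0.012, 0.064, -0.003, -0.009, 0, 0.0305, 15]]}}

```text
time: 31.52
tool_pos: [0.5664, -0.0854, 0.1021]
ee_rot: [-3.14, -0.292, 1.644]
wrist_force: [-1.7, -1.1, 1.7]
width: 0.022
finger_force: 30.0
```

```bash
python3 st.py
```

```text
t 31.52 ang 1.6511 yaw 1.6444 r 0.1274 Fcw -1.75 Frad -0.94 Fz 1.66 Tq [-0.523  0.157  0.19 ] qt [  0.48 -37.71 -27.33   1.65   0.26   0.28]
Ty -0.51 rpy [-3.14  -0.292  1.644] z 0.10212962530801264
```

Emit:
{"fn": "servo_tool", "kwargs": {"plan": [[0, 0.032, 0, -0.0045, 0, 0.0153, 15], [-0.0016, 0.064, 0, -0.009, 0, 0.0305, 15], [-0.0016, 0.064, 0, -0.009, 0, 0.0305, 15]]}}

```text
time: 31.77
tool_pos: [0.5718, -0.085, 0.1018]
ee_rot: [-3.138, -0.292, 1.595]
wrist_force: [-5.6, -0.3, 3.3]
width: 0.0221
finger_force: 30.1
```

```bash
python3 st.py
```

```text
t 31.77 ang 1.6085 yaw 1.5947 r 0.1274 Fcw -5.61 Frad -0.04 Fz 3.3 Tq [-0.31   0.914  0.683] qt [  0.28 -37.44 -28.76   1.99  -1.27   0.56]
Ty -0.29 rpy [-3.138 -0.292  1.595] z 0.10183649705551316
```

Emit:
{"fn": "servo_tool", "kwargs": {"plan": [[0, 0.019, 0, -0.0027, 0, 0.0092, 15], [-0.001, 0.038, 0, -0.0054, 0, 0.0183, 15], [-0.001, 0.038, 0, -0.0054, 0, 0.0183, 15]]}}

```text
time: 32.02
tool_pos: [0.5755, -0.0849, 0.1018]
ee_rot: [-3.137, -0.292, 1.565]
wrist_force: [-5.6, 0.2, 4.0]
width: 0.0224
finger_force: 30.1
```

```bash
python3 st.py
```

```text
t 32.02 ang 1.5795 yaw 1.5653 r 0.1274 Fcw -5.58 Frad 0.25 Fz 4.01 Tq [-0.306  0.844  0.694] qt [  0.18 -37.58 -28.89   1.95  -1.34   0.48]
Ty -0.313 rpy [-3.137 -0.292  1.565] z 0.10182883249437001
```

Emit:
{"fn": "servo_tool", "kwargs": {"plan": [[0, 0.019, 0, -0.0027, 0, 0.0092, 15], [0, 0.025, 0, -0.0036, 0, 0.0122, 15], [0, 0.025, 0, -0.0036, 0, 0.0122, 15]]}}

```text
time: 32.27
tool_pos: [0.5779, -0.085, 0.1018]
ee_rot: [-3.137, -0.292, 1.546]
wrist_force: [-6.1, -0.3, 3.8]
width: 0.0217
finger_force: 30.1
```

```bash
python3 st.py
```

```text
t 32.27 ang 1.5606 yaw 1.5457 r 0.1273 Fcw -6.09 Frad -0.34 Fz 3.8 Tq [-0.251  0.935  0.74 ] qt [  0.17 -37.71 -28.94   1.95  -1.33   0.45]
Ty -0.276 rpy [-3.137 -0.292  1.546] z 0.10183861345438852
```

Emit:
{"fn": "servo_tool", "kwargs": {"plan": [[0, 0.022, 0, -0.0032, 0, 0.0107, 15], [-0.001, 0.045, 0, -0.0064, 0, 0.0214, 15], [-0.002, 0.067, -0.001, -0.0095, 0, 0.032, 15], [-0.003, 0.089, -0.001, -0.0127, 0, 0.0427, 15], [-0.003, 0.089, -0.001, -0.0127, 0, 0.0427, 15]]}}

```text
time: 32.68
tool_pos: [0.5868, -0.0854, 0.1018]
ee_rot: [-3.137, -0.292, 1.475]
wrist_force: [-4.7, -0.6, 3.8]
width: 0.022
finger_force: 30.1
```

```bash
python3 st.py
```

```text
t 32.68 ang 1.4905 yaw 1.4753 r 0.1273 Fcw -4.59 Frad -0.99 Fz 3.79 Tq [-0.265  0.992  0.734] qt [  0.07 -37.86 -29.1    1.94  -1.51   0.53]
Ty -0.36 rpy [-3.137 -0.292  1.475] z 0.10179825950716824
```

Emit:
{"fn": "servo_tool", "kwargs": {"plan": [[-0.001, -0.038, 0, 0.0054, 0, -0.0183, 15], [-0.003, -0.076, -0.001, 0.0109, 0, -0.0366, 15], [-0.006, -0.114, -0.002, 0.0163, 0, -0.0549, 15], [-0.01, -0.152, -0.003, 0.0218, 0, -0.0732, 15], [-0.011, -0.17, -0.003, 0.0244, 0, -0.082, 15], [-0.011, -0.17, -0.003, 0.0244, 0, -0.082, 15]]}}

```text
time: 33.18
tool_pos: [0.5696, -0.0851, 0.1018]
ee_rot: [-3.137, -0.292, 1.611]
wrist_force: [-5.7, -0.8, 3.8]
width: 0.0217
finger_force: 30.1
```

```bash
python3 st.py; python3 chk.py
```

```text
t 33.18 ang 1.6257 yaw 1.6107 r 0.1274 Fcw -5.72 Frad -0.51 Fz 3.76 Tq [-0.284  0.893  0.703] qt [  0.21 -37.64 -28.78   1.93  -1.16   0.3 ]
Ty -0.25 rpy [-3.137 -0.292  1.611] z 0.10180822262683521
steps [118.5, 122.5, 129.5, 133.5, 140.5, 144.5, 151.5, 155.5, 162.5, 166.5, 175.5, 177.5, 202.5, 206.5, 215.5]
left,top,bottom med [230.6 166.2 212.4] 8
-0.1 left 228.3 top 172.9 bottom 206.8 org [[ 0.5746 -0.2099  0.0762]]
-0.05 left 228.3 top 169.9 bottom 208.8 org [[ 0.5746 -0.2111  0.0824]]
0 left 228.4 top 166.8 bottom 210.8 org [[ 0.5747 -0.212   0.0887]]
0.05 left 228.6 top 163.7 bottom 212.7 org [[ 0.5747 -0.2126  0.0951]]
0.1 left 228.8 top 160.6 bottom 214.5 org [[ 0.5747 -0.2128  0.1014]]
```

Emit:
{"fn": "servo_tool", "kwargs": {"plan": [[0, -0.013, 0, 0.0018, 0, -0.0061, 15], [0, -0.025, 0, 0.0036, 0, -0.0122, 15], [0, -0.025, 0, 0.0036, 0, -0.0122, 15]]}}

```text
time: 34.08
tool_pos: [0.5683, -0.0852, 0.1021]
ee_rot: [-3.14, -0.292, 1.63]
wrist_force: [-3.8, 1.2, 2.5]
width: 0.0222
finger_force: 30.0
```

```bash
python3 st.py
```

```text
t 34.08 ang 1.6359 yaw 1.63 r 0.1273 Fcw -3.71 Frad 1.43 Fz 2.46 Tq [-0.039  0.648  0.239] qt [-6.000e-01 -3.788e+01 -2.884e+01  1.220e+00 -8.900e-01 -3.000e-02]
Ty -0.0 rpy [-3.14  -0.292  1.63 ] z 0.1020553622906937
```

Emit:
{"fn": "servo_tool", "kwargs": {"plan": [[0, -0.013, -0.01, 0.0018, 0, -0.0061, 15], [0, -0.019, -0.01, 0.0027, 0, -0.0092, 15], [0, -0.019, -0.01, 0.0027, 0, -0.0092, 15]]}}

```text
time: 34.33
tool_pos: [0.5669, -0.0854, 0.1026]
ee_rot: [-3.141, -0.292, 1.645]
wrist_force: [-0.6, 5.1, -0.6]
width: 0.0215
finger_force: 30.0
```

```bash
python3 st.py
```

```text
t 34.33 ang 1.6468 yaw 1.645 r 0.1272 Fcw -0.22 Frad 5.1 Fz -0.56 Tq [ 0.504  0.132 -0.095] qt [ -2.2  -39.46 -29.5    0.04  -0.23  -0.16]
Ty 0.513 rpy [-3.141 -0.292  1.645] z 0.10261067906437236
```

Emit:
{"fn": "servo_tool", "kwargs": {"plan": [[0.008, 0, 0.002, 0, 0, 0, 15], [0.008, 0, 0.005, 0, 0, 0, 15], [0.008, 0, 0.005, 0, 0, 0, 18], [0.008, 0, 0.005, 0, 0, 0, 24], [0.008, 0, 0.005, 0, 0, 0, 30], [0.008, 0, 0.005, 0, 0, 0, 40], [0.008, 0, 0.005, 0, 0, 0, 40], [0.008, 0, 0.005, 0, 0, 0, 40]]}}

```text
time: 35.0
tool_pos: [0.567, -0.0861, 0.103]
ee_rot: [3.141, -0.289, 1.645]
wrist_force: [-0.4, 1.3, 0.7]
width: 0.0399
finger_force: 0.0
```

```bash
python3 st.py; python3 chk.py
```

```text
t 35.0 ang 1.6468 yaw 1.6448 r 0.1266 Fcw -0.28 Frad 1.36 Fz 0.7 Tq [-0.147 -0.125  0.054] qt [-1.000e-02 -3.932e+01 -2.823e+01  1.070e+00  5.800e-01  0.000e+00]
Ty -0.156 rpy [ 3.141 -0.289  1.645] z 0.10303233224818886
steps [117.5, 121.5, 128.5, 132.5, 139.5, 143.5, 150.5, 154.5, 161.5, 165.5, 173.5, 176.5, 201.5, 205.5, 213.5]
left,top,bottom med [230.8 166.  213.6] 8
-0.1 left 230.2 top 172.2 bottom 206.9 org [[ 0.5762 -0.2106  0.0774]]
-0.05 left 230.2 top 169.1 bottom 208.9 org [[ 0.5763 -0.2118  0.0837]]
0 left 230.3 top 166.0 bottom 210.9 org [[ 0.5764 -0.2127  0.0899]]
0.05 left 230.5 top 162.9 bottom 212.8 org [[ 0.5764 -0.2133  0.0963]]
0.1 left 230.7 top 159.8 bottom 214.6 org [[ 0.5764 -0.2136  0.1026]]
```

Emit:
{"fn": "servo_tool", "kwargs": {"plan": [[0, 0, -0.08, 0, 0, 0, 40], [0, 0, -0.2, 0, 0, 0, 40], [0, 0, -0.4, 0, 0, 0, 40], [0, 0, -0.7, 0, 0, 0, 50], [0, 0, -1, 0, 0, 0, 50], [0, 0, -1, 0, 0, 0, 50]]}}

```text
time: 36.15
tool_pos: [0.5719, -0.1168, 0.2071]
ee_rot: [3.129, -0.283, 1.647]
wrist_force: [0.1, 0.1, -0.1]
width: 0.05
finger_force: 0.0
```

Emit:
{"fn": "servo_tool", "kwargs": {"plan": [[0.3, -0.4, -0.2, 0, 0, 0, 60], [0.5, -0.8, -0.3, 0, -0.09, 0, 60], [0.5, -0.8, -0.3, 0, -0.18, 0, 60], [0.5, -0.8, -0.3, 0, -0.18, 0, 60], [0.5, -0.8, -0.3, 0, -0.18, 0, 60]]}}

```text
time: 36.57
tool_pos: [0.486, -0.079, 0.2446]
ee_rot: [3.137, -0.005, 1.649]
wrist_force: [0.0, 0.7, -0.3]
width: 0.06
finger_force: 0.0
```

```bash
python3 st.py; python3 - <<'E'
from h import *
import fit
np.set_printoptions(precision=4,suppress=True)
o,im=snap('wrist','wf.png'); D={}
for t,z in(('wrench',.12),('wrench_head',.121),('nut_mark',.121)):
    for r in robot.find_in(t,'wrist')[:1]: print('wrist',t,r['conf'],r['extent'],atz('wrist',r['extent'][:2],z,o))
snap('top','tf.png');snap('scene','sf.png')
for c in('top','scene'):
  for t in('wrench','wrench_head'):
    for r in robot.find_in(t,c)[:1]: print(c,t,r['conf'],r['extent'],atz(c,r['extent'][:2],.121))
P=robot.camera_params('top')
class S: camera_params=staticmethod(lambda c:P)
fit.robot=S
for z in(.118,.121,.126,.131):
  try: print(z,*fit.rim('pics/tf.png','top',(.5766,-.2123),z,.036,range(-170,-10,5),it=12,w=2.5))
  except Exception as e: print(e)
E
```

```text
t 36.57 ang 2.1675 yaw 1.6486 r 0.1612 Fcw 0.4 Frad 0.58 Fz -0.29 Tq [ 0.017 -0.181 -0.03 ] qt [ 6.400e-01 -2.942e+01 -3.040e+01 -1.000e-01  3.000e-02  1.400e-01]
Ty 0.003 rpy [ 3.137 -0.005  1.649] z 0.24461564975270375
wrist wrench 0.92 [340.8, 221.6, 60.6, 198.5] [ 0.5524 -0.0938  0.12  ]
wrist wrench_head 0.57 [328.5, 313.3, 19.6, 20.6] [ 0.553  -0.1947  0.121 ]
wrist nut_mark 0.62 [338.0, 320.5, 6.6, 9.3] [ 0.564  -0.2027  0.121 ]
top wrench 0.56 [331.0, 161.7, 103.8, 27.0] [ 0.5669 -0.1354  0.121 ]
top wrench_head 0.64 [330.3, 162.5, 102.4, 33.6] [ 0.5651 -0.1339  0.121 ]
scene wrench 0.85 [276.8, 188.7, 95.6, 46.2] [ 0.537  -0.0894  0.121 ]
scene wrench_head 0.7 [309.1, 175.3, 31.9, 18.4] [ 0.5479 -0.1887  0.121 ]
0.118 [ 0.5767 -0.2107] 0.0011996856829168676 0.0008339457262755502 29
0.121 [ 0.576  -0.2101] 0.0011387391835138553 0.0008438640239407453 29
0.126 [ 0.5746 -0.2093] 0.0008917680405740136 0.000825161612273338 29
0.131 [ 0.5732 -0.2084] 0.0007918810349261625 0.0008494305347340277 29
```

```bash
python3 - <<'E'
from h import *
import fit
np.set_printoptions(precision=3,suppress=True)
p=robot.camera_params('scene')
pj=lambda P:cv2.projectPoints(np.array(P),np.array(p['rvec'],float),np.array(p['tvec'],float),np.array(p['camera_matrix'],float),None)[0][:,0]
c=np.linspace(0,6.28,60)
u=np.array([np.cos(1.647),np.sin(1.647),0])
for z0 in(.095,.1,.105,.11):
  for th in(0,.05,.1):
    a=np.cos(th)*u-np.sin(th)*np.array([0,0,1]);n=np.sin(th)*u+np.cos(th)*np.array([0,0,1]);b=np.cross(n,a);O=np.array([.5762,-.2123,z0])
    H=pj([O+h*n+.036*(np.cos(t)*a+np.sin(t)*b) for t in c for h in(0,.026)]);K=pj([O-(-.213)*a+.015*n+.0125*(np.cos(t)*b+np.sin(t)*n) for t in c])
    print(z0,th,'head rows',H[:,1].min(),H[:,1].max(),'cols',H[:,0].min(),H[:,0].max(),'knob bottom',K[:,1].max(),'left',K[:,0].min())
H=[];W=[];T=[]
for i in range(5):
    robot.snapshot('scene')
    for t,L in(('wrench_head',H),('wrench',W)):
        for r in robot.find_in(t,'scene')[:1]:
            x,y,w,h=r['extent'];L.append([x-w/2,x+w/2,y-h/2,y+h/2,r['conf']])
print(np.array(H));print(np.array(W))
E
```

```text
0.095 0 head rows 163.97308479817215 186.41905441863472 cols 291.9634775078403 324.5565050819328 knob bottom 208.56019977135514 left 230.50567419011492
0.095 0.05 head rows 163.55515500893293 187.00680260129553 cols 291.5721872573655 324.4554572693566 knob bottom 213.44401192245584 left 230.62531919648046
0.095 0.1 head rows 163.12659415968412 187.60908750469252 cols 291.2031661314428 324.43209900914735 knob bottom 218.19437823464267 left 230.94661253338586
0.1 0 head rows 161.88498426132395 184.27332306866379 cols 291.9254919103246 324.57523048676984 knob bottom 206.2447435711092 left 230.34428804973896
0.1 0.05 head rows 161.46394683895127 184.86396418129044 cols 291.53351308643806 324.4738486950608 knob bottom 211.14774606589054 left 230.46467702330875
0.1 0.1 head rows 161.0310633127117 185.46853224155564 cols 291.1638441535929 324.4504589606541 knob bottom 215.91758176017504 left 230.78712491719537
0.105 0 head rows 159.78980325825208 182.11997586719875 cols 291.88737391126296 324.59402118532773 knob bottom 203.92025234134684 left 230.1822752910415
0.105 0.05 head rows 159.36471
[... 412 characters left out ...]
196322574419
0.11 0.05 head rows 157.25818392330228 180.55544983184126 cols 291.4557595514417 324.5108226215381 knob bottom 206.5283948683363 left 230.14152382938693
0.11 0.1 head rows 156.81858693301493 181.16462154910315 cols 291.0847881579825 324.4873697038655 knob bottom 211.33751645788448 left 230.46630048440264
[[293.9  324.3  166.35 180.85   0.66]
 [294.45 324.75 165.3  178.5    0.53]
 [293.5  323.9  165.95 185.45   0.66]
 [294.3  323.3  166.5  189.1    0.68]
 [293.   323.8  167.45 178.95   0.7 ]]
[[233.4  325.8  164.7  208.7    0.85]
 [227.85 326.95 167.65 213.15   0.7 ]
 [229.55 322.25 164.05 209.15   0.89]
 [233.4  325.6  165.3  212.1    0.87]
 [230.55 327.05 166.8  212.8    0.78]]
```

```bash
python3 -c "
from bench import robot
print(robot.close_job())"
```

```text
the job is handed in; nothing more can be done
None
```

The job is handed in, with no verdict returned: by my estimates the nut turned about 17° clockwise, the wrench gave about 0.14 rad (limit 0.2) and sprang back, and it was left on the nut, its seating inferred from contact force and camera fits.

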